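# Weigh the parts pan on the spring hand scale

## Task

Take the spring hand scale from its fork stand, catch the handle of the pan of nuts in its hook and lift slowly until the pan just clears the bench, about a centimetre, letting it hang still on the scale for about two seconds so the weight can be read. Then set the pan gently back down where it stood, unhook it and hang the scale back in its stand. Lift the pan only by the scale, never press or jerk the scale on it, never tip it or raise it more than three centimetres, and leave the other things alone.

Things in the scene. Friction and masses are not known exactly. Their poses are not given: they have to be found in the camera images.
- scale: Spring hand scale, upright, loose, 0.19 kg. Origin: centre of the underside of its flat aluminium collar, 44 (x) by 60 (y) mm, 8 thick; z up. Above the collar a black grip block 42 (x) by 28 (y) mm reaches up to 60 mm. Below it a square tube 26x26 mm reaches down to z = -80 mm, with a white strip and a pointer. A J-shaped hook comes out of the tube's bottom.
- scale_grip (a point): Middle of the scale's black grip block, 36 mm above the scale's origin: grip it from above across its 28 mm, fingers closing along the scale's y, tips above the collar.
- hook_seat (a point): Lowest inner point of the hook's bowl, on the scale's axis, 129 mm under the scale's origin with the hook fully in. The hook slides straight down out of the tube against a spring of 120 N/m with light damping, up to 72 mm; empty it hangs about 2.5 mm out.
- hook_tip (a point): End of the hook, at scale x = +11 mm and 16 mm above the seat. The hook is 6 mm round bar in the scale's xz plane. Its mouth opens to the scale's +x; wire can enter between 16 and 45 mm above the seat. Its back rises at x = -10 mm to 25 mm above the seat, then slants to the axis, reached 37 mm above the seat. The hook's underside is 6 mm under the seat.
- stand: Fork stand fixed to the bench. Origin: centre of the underside of its 120x120 mm plywood base (10 thick); z up. Two grey prongs along its x, at y = +-22.5 mm, 34 mm gap between; open towards -x; an upright plate at x = +42 to +50 mm carries them, nothing above 171 mm. The empty hook hangs about 28 mm above the bench.
- fork_seat (a point): Where the scale's origin lies when it hangs home: midway between the prongs, level with their top, 165 mm above the stand's origin, scale axes parallel to the stand's. The collar lies on the prongs. Lips 6 mm high at x = +-28 to 33 mm on the prongs keep the collar (half-length 22 mm) between them, so lift out and lower in from above.
- pan: Round steel pan, 84 mm across, 38 high, with nuts fast in it (top of the nuts 36 mm), loose; mass hidden, about 0.25 to 0.8 kg. Origin: centre of its underside; z up. Its handle is a rigid round-wire bail 5 mm thick that does not fold, an arch in the pan's yz plane with feet at y = +-42 mm.
- bail_top (a point): Middle of the straight top of the pan's bail (straight along the pan's y from -10 to +10 mm), on the wire's centre line, 95 mm above the pan's origin; axes as the pan's. The hook goes under the wire here, crossing it at right angles.
- bearing: Bystander: ball bearing lying flat, 72 mm across, 17 high. Leave alone.
- pliers: Bystander: combination pliers, 170 mm long, lying. Leave alone.
- tape: Bystander: roll of tape lying flat, 102 mm across, 24 high. Leave alone.
- tin: Bystander: open tin, 75 mm across, 94 high. Leave alone.
- spanner: Bystander: spanner, 168 mm long, lying. Leave alone.
- offcut: Bystander: offcut of pine, 60x120x34 mm. Leave alone.
- screwdriver: Bystander: screwdriver, 222 mm long, lying. Leave alone.
Mind the look-alikes: they are no part of the job. What is shaped like the stand but yellow is not meant. Leave any blue look-alike of the scale alone.

How it is judged:
By the outcome, as a careful person would: the job done as asked, in the order asked, and still so for the second after the job is handed in, with the robot touching nothing.
It also fails if it takes over 72 s, if anything falls off the work surface, if the arm or the gripper's body presses on something with over 40 N, if the wrist force passes 120 N, or if a joint passes its speed limit or range.

## Robot

A 6-joint arm with a two-finger parallel gripper is mounted at the origin on a cart in front of the work surface, level with it; the furniture and walls round the work are solid. World frame = base frame: x ahead of the robot, y to its left, z up, the work surface at z = 0. Lengths are in m, angles in rad, forces in N, time in s.
With the tool pointing down it reaches from about 0.25 to 0.725 m from the base axis. Payload 4 kg.
Tool frame: the origin (TCP) lies on the centre line of the jaws, within the pads' length; the fingertips stand 19 mm ahead of it and the grasp point (between the pads) is the TCP; z points along the fingers, y is the direction in which the jaws open and shut (so a half turn about z gives the same grasp; the last joint's range is limited). The gripper opens to 85 mm and grips with 20 to 120 N. Pads are 22 mm wide; open, the fingers measure 114 mm over their backs; the gripper's body (76 mm by 85 mm) begins 54 mm behind the grasp point. The pads swing forward as they close: fully open they stand 13 mm farther back than shut.
Start: joints at [1.243, 0.241, 0.005, 1.335, 0, 1.571], TCP at [0.161, 0.473, 0.25] pointing down, gripper open.
Joint ranges: [-2.72, 2.72], [-1.05, 1.87], [-1.09, 1.28], [-1.99, 2.15], [-1.42, 1.44], [-3.14, 3.14]. Speed limits (rad/s): [2.79, 2.79, 3.14, 3.14, 3.14, 3.14].

## Interface

Orientations are given as a unit quaternion [x, y, z, w].
In Python, from workcell import bot gives the robot as it stands. The module is installed in compiled form; this text tells all that it offers.
- The arm moves only by the shell command python3 -m handwheel 'ROWS' [OPENING]. ROWS is JSON, a list of rows, each an object of numbers: "dx", "dy", "dz": the shift along the tool's x, y, z as a fraction of full scale; "ax", "ay", "az": the turn, a rotation vector about the tool's x, y, z as a fraction of full scale. In form: [{"dx": .., "dy": .., "dz": .., "ax": .., "ay": .., "az": ..}, ...]. A call has 1 to 12 rows; each row shifts and turns the commanded pose from where the row before left it, along the tool's axes as they then stand; what a row does not reach is not made up. Full scale, the value 1, is 2.5 cm for a shift and 0.15 rad for a turn. A row lasts 1/10 s, in which the tool goes at most 50 mm and 8.59 degrees, less where a joint would pass 70% of its speed; a pose out of reach is approached as far as the arm can. A call with a number of a shift or a turn outside -1 to 1 is refused whole. A call with a gripper value outside its range is refused whole. OPENING is the gripper's target within -1 to 1 (fully open at 1, half-way at 0, shut at -1), set as the call begins (- or left out, the last holds). The fingers move at their own pace and stop on an object; the grip force is fixed at half the most. Time passes only in rows, so rows that do not move let the fingers close. It gives the time, the measured TCP pose, the force and the opening at its end, in the units of the state.
- bot.get_obs(): the state, without advancing time (a new reading comes with each control period).
- bot.camera(name): name is "scene" or "top" or "wrist"; returns a dict with "img" (420x560x3 uint8, red, green, blue), "intrinsics" (3x3 intrinsics, pixels), "dist_coeffs" ([k1, k2, p1, p2, k3] as OpenCV has them; the pictures are not rectified), "eye" and "rotation" of the camera in the world. Camera axes: x right, y down, z forward; pixel columns grow to the right and rows downward; lengths in m; the calibration is good to about 2 mm. A picture is of the moment at which its call begins. There is no depth.
- bot.job_done(): hands the job in, once; it reports no verdict.
Trained networks look in a picture, given as the dict that the camera call returned (one of the last four; its "shot" number tells which), for a name from the list of things; names that differ only in an ending like _2 or _b are one class to them, and where a whole thing is asked for, a point or a joint stands for the part that bears it (a point fixed in the world has none). Each returns a list of dicts, best first, with "confidence" (0 to 1); they miss things now and then, are a little off and sometimes report something else, mostly with a low value. They report only what shows in the picture. A call takes as long as a camera call. They do not tell look-alikes from the thing itself.
- bot.trace(thing, picture): "region" (420x560 bool, what is visible of it) and "rect" ([centre column, centre row, width, height] in pixels, round what is visible of it).
The state is a dict: "clock": time; "joint_pos": joint angles; "joint_vel": joint speeds; "tau": joint torques, N m; "eef_pos": TCP position; "tool_rot": TCP orientation; "ft_force": force on the tool from outside, world axes, zero at the start; "ft_torque": the same for the moment, N m; "grip_width": finger opening in m.
Only numpy, scipy, OpenCV 4.12 (cv2) and the standard library are available. Lean on these libraries where they do the work, as an engineer would, in place of code of your own. Each camera call takes 0.05 s, during which the arm holds its last target.

## Working session

There is one attempt and no reset: what is moved stays moved. The work goes in short steps, Python scripts to look and compute and a shell command to move; the robot and the scene stay as the last step left them, time stands still between calls to the robot, and variables do not carry over. Pictures are saved under pics/ and viewed, and the job is handed in when it is done.

```bash
mkdir -p pics; cat > h.py <<'E'
import numpy as np, cv2
from workcell import bot
def snap(n,f):
    c=bot.camera(n); cv2.imwrite('pics/'+f,c['img'][:,:,::-1]); return c
def ray(c,px):
    p=cv2.undistortPoints(np.array([[px]],float),np.array(c['intrinsics']),np.array(c['dist_coeffs']))[0,0]
    d=np.array(c['rotation'])@np.array([p[0],p[1],1]); return np.array(c['eye']),d/np.linalg.norm(d)
def atz(c,px,z):
    e,d=ray(c,px); return e+d*(z-e[2])/d[2]
def proj(c,P):
    R=np.array(c['rotation']);q=(np.array(P,float).reshape(-1,3)-np.array(c['eye']))@R
    return cv2.projectPoints(q,np.zeros(3),np.zeros(3),np.array(c['intrinsics']),np.array(c['dist_coeffs']))[0][:,0]
def tri(obs):
    A=np.zeros((3,3));b=np.zeros(3)
    for c,px in obs:
        e,d=ray(c,px);M=np.eye(3)-np.outer(d,d);A+=M;b+=M@e
    return np.linalg.solve(A,b)
E
python3 - <<'E'
from h import *
np.set_printoptions(precision=4,suppress=True)
o=bot.get_obs();print(o)
for n in['scene','top']:
    c=snap(n,n+'0.png');print(n,c['eye'],c['rotation'],c['intrinsics'])
    for t in['scale','stand','pan','hook_tip']:
        for r in bot.trace(t,c): print(t,round(r['confidence'],2),np.round(r['rect'],1))
snap('wrist','wrist0.png')
E
```

```text
{'clock': 0.0, 'joint_pos': array([ 1.243 ,  0.2414,  0.0037,  1.3352, -0.    ,  1.5708]), 'joint_vel': array([-0.001 , -0.0001,  0.0004, -0.0028, -0.0001,  0.0002]), 'tau': array([ -0.0013, -37.2317,  25.2409,   0.0169,  -0.0001,   0.    ]), 'eef_pos': array([0.1608, 0.4728, 0.2494]), 'tool_rot': array([ 0.1632,  0.9866, -0.001 , -0.0002]), 'ft_force': array([ 0.1104,  0.6665, -0.1506]), 'ft_torque': array([ 0.0219, -0.0204,  0.0431]), 'grip_width': 0.08514563900766696}
scene [-0.7399 -0.8004  0.8113] [ 0.7306 -0.4167  0.2686 -0.4695] [[403.4164   0.     283.8676]
 [  0.     403.4164 206.0464]
 [  0.       0.       1.    ]]
scale 0.9 [322.3 217.6  16.6  36.6]
scale 0.54 [330.7 200.9  14.   25.4]
stand 0.71 [322.8 217.3  13.3  34. ]
stand 0.7 [322.2 236.4  44.2  49.6]
stand 0.59 [428.5 251.6  44.3  55.8]
pan 0.72 [244.3 221.   15.6  14.4]
top [ 0.4185 -0.1017  1.5089] [-0.7032  0.7099 -0.023   0.0304] [[418.6369   0.     278.5454]
 [  0.     418.6369 201.3926]
 [  0.       0.       1.    ]]
scale 0.66 [327.5 210.8  16.2  18.3]
scale 0.48 [313.1 163.2  16.5  21.5]
scale 0.45 [255.5 222.2  46.7  17.9]
stand 0.73 [323.4 213.9  40.4  44.3]
stand 0.7 [434.3 188.6  55.4  46.6]
pan 0.83 [208.8 201.7  24.6  25.6]
```

```bash
sed -i "s/np.array(c\['rotation'\])/Rot(c)/g" h.py; cat >> h.py <<'E'
from scipy.spatial.transform import Rotation
def Rot(c): return Rotation.from_quat(c['rotation']).as_matrix()
np.set_printoptions(precision=4,suppress=True)
E

```

```text
(no output)
```

View pics/scene0.png

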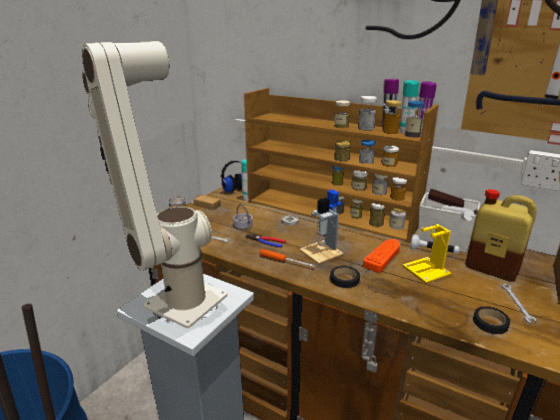

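View pics/top0.png

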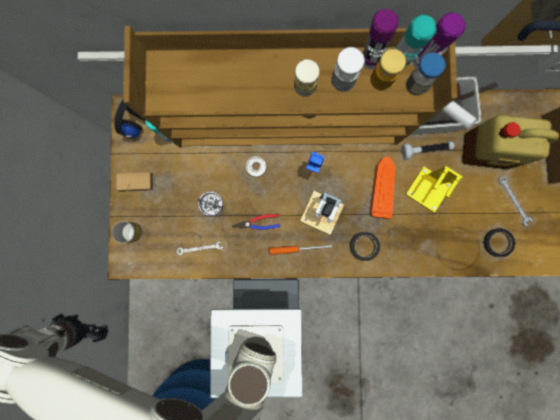

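View pics/wrist0.png

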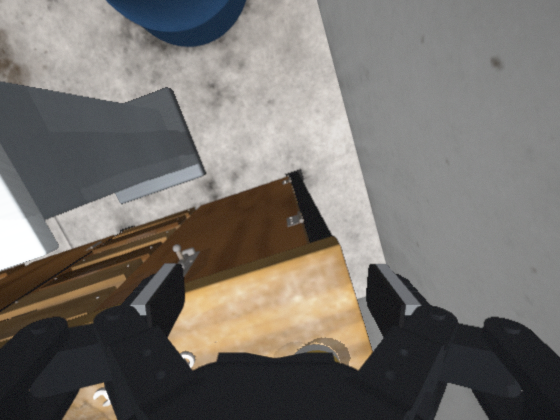

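Top view: the plywood stand with the black-grip scale is at (323,211). The blue look-alike scale is at (315,162) and the yellow stand at (434,188), so neither of those is meant. The pan is at (209,203). I'll confirm with enlarged crops.

```bash
python3 - <<'E'
from h import *
c=bot.camera('top');i=c['img'][:,:,::-1]
a=cv2.resize(i[180:240,290:360],None,fx=8,fy=8,interpolation=cv2.INTER_CUBIC)[:480]
b=cv2.resize(i[180:240,190:230],None,fx=6,fy=8,interpolation=cv2.INTER_CUBIC)
cv2.imwrite('pics/c1.png',np.hstack([a,b]))
s=bot.camera('scene');i=s['img'][:,:,::-1]
a=cv2.resize(i[180:270,290:360],None,fx=6,fy=6,interpolation=cv2.INTER_CUBIC)
b=cv2.resize(i[190:235,220:265],None,fx=8,fy=12,interpolation=cv2.INTER_CUBIC)[:540]
cv2.imwrite('pics/c2.png',np.hstack([a,b]))
print(atz(c,(208.8,201.7),.037),atz(c,(323,213.9),.01),atz(c,(327.5,208),.225))
E
```

```text
[0.5313 0.1594 0.037 ] [ 0.4855 -0.2453  0.01  ] [ 0.4939 -0.2388  0.225 ]
```

View pics/c1.png

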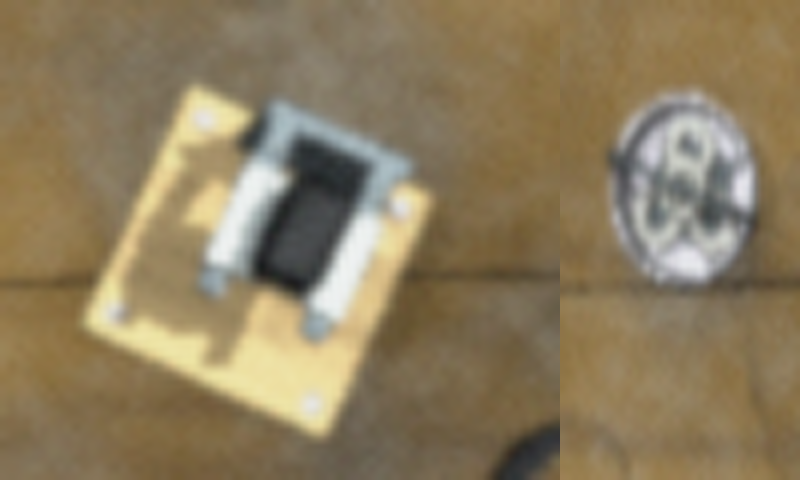

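View pics/c2.png

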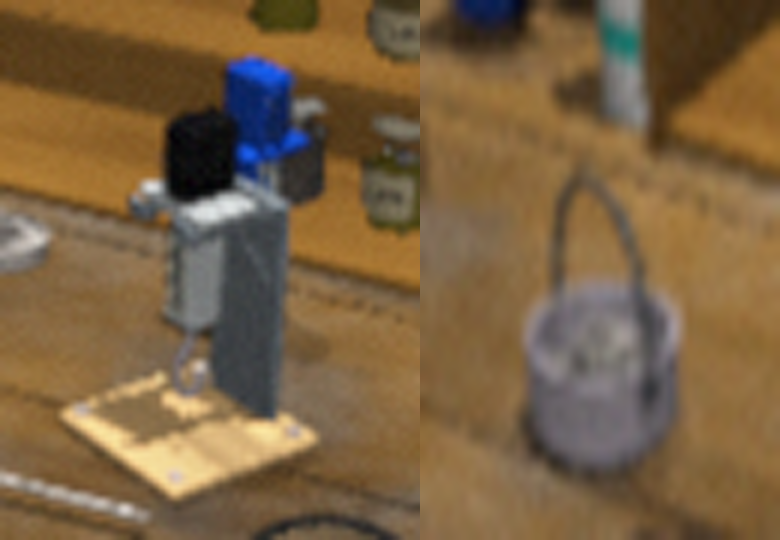

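```bash
python3 - <<'E'
from h import *
t=bot.camera('top');s=bot.camera('scene');w=bot.camera('wrist')
f=lambda x,y:(290+x/8-.44,180+y/8-.44)
cs=[atz(t,f(*p),.01) for p in[(195,85),(435,195),(325,435),(85,320)]]
print(cs,np.mean(cs,0)); 
for a,b in[(3,0),(2,1)]: d=cs[b]-cs[a];print(np.linalg.norm(d),np.degrees(np.arctan2(d[1],d[0])))
for a,b in[(1,0),(2,3)]: d=cs[b]-cs[a];print(np.linalg.norm(d),np.degrees(np.arctan2(-d[0],d[1])))
o=bot.get_obs();R=Rotation.from_quat(o['tool_rot']).as_matrix()
print('wrist eye in tool',R.T@(np.array(w['eye'])-o['eef_pos']));print(R.T@Rot(w),w['intrinsics'])
print(R)
print('blue',atz(t,(315,162),.2),'bail ends', atz(t,(199.2-.4,200),.04),atz(t,(220.8-.4,206.2),.04))
# bail top in scene crop (580,175): 
bs=(220+(580-420)/8-.4,190+175/12-.4); print(bs,atz(s,bs,.0975))
print('pan rim scene',atz(s,(220+(602-420)/8-.4,190+310/12-.4),.038))
E
```

```text
[array([ 0.5711, -0.2142,  0.01  ]), array([ 0.5205, -0.3208,  0.01  ]), array([ 0.4138, -0.2696,  0.01  ]), array([ 0.466 , -0.1634,  0.01  ])] [ 0.4929 -0.242   0.01  ]
0.11669281411351186 -25.78815100569119
0.11831587162316862 -25.61681922028418
0.11797667161256545 -25.393984323145173
0.11833045832747985 -26.180799648114153
wrist eye in tool [ 0.0668  0.0011 -0.1249]
[[ 0.001  -0.9632 -0.2687]
 [ 1.      0.0011  0.    ]
 [ 0.0002 -0.2687  0.9632]] [[305.0962   0.     275.1177]
 [  0.     305.0962 215.0294]
 [  0.       0.       1.    ]]
[[-0.9468  0.3219  0.    ]
 [ 0.3219  0.9468  0.    ]
 [-0.      0.     -1.    ]]
blue [ 0.6411 -0.2046  0.2   ] bail ends [0.5374 0.1942 0.04  ] [0.5147 0.1179 0.04  ]
(239.6, 204.18333333333334) [0.5281 0.1691 0.0975]
pan rim scene [0.5424 0.1678 0.038 ]
```

```bash
python3 -m handwheel '[{"dz":-1},{"dz":-1,"dx":-0.3},{"dz":-0.6,"dx":-1,"dy":-0.5},{"dz":-0.6,"dx":-1,"dy":-0.5},{"dx":-1,"dy":-0.5},{"dx":-1,"dy":-0.5},{"dx":-1,"dy":-0.5},{"dx":-1,"dy":-0.5},{"dx":-1,"dy":-0.5},{"dx":-1,"dy":-0.5},{"dx":-1,"dy":-0.5},{"dx":-1,"dy":-0.5}]' 1; python3 -m handwheel '[{"dx":-1,"dy":-0.5},{"dx":-1,"dy":-0.5},{"dx":-1,"dy":-0.5},{"dx":-1,"dy":-0.5},{"dx":-1,"dy":-0.5},{"dx":-1,"dy":-0.5},{"dx":-0.3},{"dx":0}]' 1
python3 - <<'E'
from h import *
w=snap('wrist','w1.png');print(bot.get_obs()['eef_pos'])
for p in bot.trace('pan',w):print(p['confidence'],p['rect'])
E
```

```text
[0.161  0.4734 0.2504]invalid input
invalid input
```

View pics/w1.png

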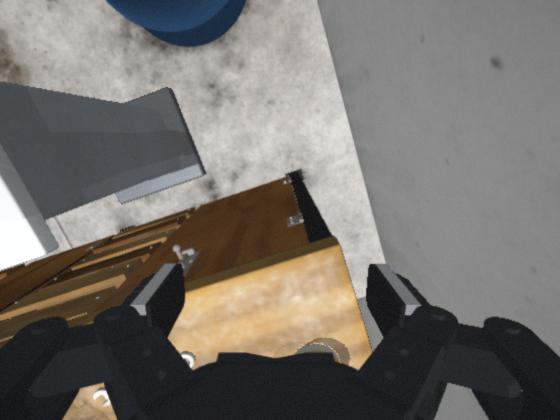

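Both moves were refused and nothing moved. Probably every row needs all six keys.

```bash
python3 -m handwheel '[{"dx":0,"dy":0,"dz":-1,"ax":0,"ay":0,"az":0},{"dx":-0.3,"dy":0,"dz":-1,"ax":0,"ay":0,"az":0},{"dx":-1,"dy":-0.5,"dz":-0.6,"ax":0,"ay":0,"az":0},{"dx":-1,"dy":-0.5,"dz":-0.6,"ax":0,"ay":0,"az":0},{"dx":-1,"dy":-0.5,"dz":0,"ax":0,"ay":0,"az":0},{"dx":-1,"dy":-0.5,"dz":0,"ax":0,"ay":0,"az":0},{"dx":-1,"dy":-0.5,"dz":0,"ax":0,"ay":0,"az":0},{"dx":-1,"dy":-0.5,"dz":0,"ax":0,"ay":0,"az":0},{"dx":-1,"dy":-0.5,"dz":0,"ax":0,"ay":0,"az":0},{"dx":-1,"dy":-0.5,"dz":0,"ax":0,"ay":0,"az":0},{"dx":-1,"dy":-0.5,"dz":0,"ax":0,"ay":0,"az":0},{"dx":-1,"dy":-0.5,"dz":0,"ax":0,"ay":0,"az":0}]' 1
```

```text
clock: 2.1
eef_pos: [0.3652, 0.2712, 0.3304]
tool_rot: [0.163, 0.987, 0.0, 0.0]
ft_force: [-0.2, 0.0, -0.5]
grip_width: 0.0856
```

```bash
python3 -m handwheel '[{"dx":-1,"dy":-0.5,"dz":0,"ax":0,"ay":0,"az":0},{"dx":-1,"dy":-0.5,"dz":0,"ax":0,"ay":0,"az":0},{"dx":-1,"dy":-0.5,"dz":0,"ax":0,"ay":0,"az":0},{"dx":-1,"dy":-0.5,"dz":0,"ax":0,"ay":0,"az":0},{"dx":-1,"dy":-0.5,"dz":0,"ax":0,"ay":0,"az":0},{"dx":-1,"dy":-0.5,"dz":0,"ax":0,"ay":0,"az":0},{"dx":-0.3,"dy":0,"dz":0,"ax":0,"ay":0,"az":0},{"dx":0,"dy":0,"dz":0,"ax":0,"ay":0,"az":0}]' 1
python3 - <<'E'
from h import *
w=snap('wrist','w1.png');print(bot.get_obs()['eef_pos'])
for p in bot.trace('pan',w):print(p['confidence'],p['rect'])
print(proj(w,[[.531,.159,.095],[.531,.159,.038],[.531,.159,0]]))
x=w['img'][:,:,::-1];np.save('w1.npy',x);import pickle;pickle.dump(w,open('w1.pkl','wb'))
E
```

```text
clock: 2.9
eef_pos: [0.4901, 0.15, 0.3299]
tool_rot: [0.164, 0.986, 0.0, -0.0]
ft_force: [-0.3, 1.1, 0.3]
grip_width: 0.0854
[0.4894 0.1505 0.33  ]
0.57 [289.8, 202.1, 65.9, 62.0]
[[291.9736 216.9081]
 [289.8282 205.8018]
 [288.6792 199.8526]]
```

View pics/w1.png

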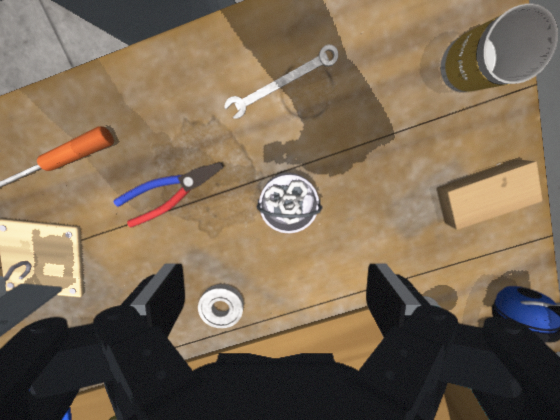

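```bash
python3 - <<'E'
from h import *
i=np.load('w1.npy');cv2.imwrite('pics/c3.png',cv2.resize(i[165:240,250:330],None,fx=8,fy=8,interpolation=cv2.INTER_CUBIC))
E
```

```text
(no output)
```

View pics/c3.png

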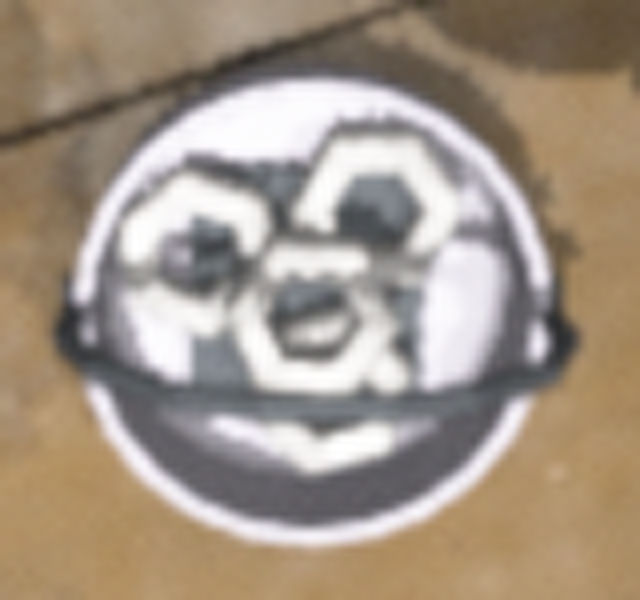

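```bash
python3 - <<'E'
from h import *
import pickle;w=pickle.load(open('w1.pkl','rb'))
f=lambda x,y:(250+x/8-.44,165+y/8-.44)
rc=atz(w,f(315,310),.038);print('rim',rc)
a=atz(w,f(72,330),.038);b=atz(w,f(570,338),.038);print('feet',a,b,np.linalg.norm(a-b),'mid',(a+b)/2,np.degrees(np.arctan2(*(b-a)[[1,0]])))
print('top',atz(w,f(322,401),.095))
p=atz(w,f(200,395),.095);q=atz(w,f(450,400),.095);print(np.degrees(np.arctan2(*(q-p)[[1,0]])))
E
```

```text
rim [0.5272 0.1589 0.038 ]
feet [0.5168 0.1174 0.038 ] [0.5465 0.1998 0.038 ] 0.0875887945705844 mid [0.5316 0.1586 0.038 ] 70.23118988220662
top [0.5275 0.1574 0.095 ]
69.99339391951673
```

```bash
python3 -m handwheel '[{"dx":-0.27,"dy":-0.94,"dz":0,"ax":0,"ay":0,"az":0},{"dx":-0.27,"dy":-0.94,"dz":0,"ax":0,"ay":0,"az":0},{"dx":-0.27,"dy":-0.94,"dz":0,"ax":0,"ay":0,"az":0},{"dx":-0.27,"dy":-0.94,"dz":0,"ax":0,"ay":0,"az":0},{"dx":-0.27,"dy":-0.94,"dz":0,"ax":0,"ay":0,"az":0},{"dx":-0.27,"dy":-0.94,"dz":0,"ax":0,"ay":0,"az":0},{"dx":-0.27,"dy":-0.94,"dz":0,"ax":0,"ay":0,"az":0},{"dx":-0.27,"dy":-0.94,"dz":0,"ax":0,"ay":0,"az":0},{"dx":-0.27,"dy":-0.94,"dz":0,"ax":0,"ay":0,"az":0},{"dx":-0.27,"dy":-0.94,"dz":0,"ax":0,"ay":0,"az":0},{"dx":-0.27,"dy":-0.94,"dz":0,"ax":0,"ay":0,"az":0},{"dx":-0.27,"dy":-0.94,"dz":0,"ax":0,"ay":0,"az":0}]'
python3 -m handwheel '[{"dx":-0.27,"dy":-0.94,"dz":0,"ax":0,"ay":0,"az":0},{"dx":-0.27,"dy":-0.94,"dz":0,"ax":0,"ay":0,"az":0},{"dx":-0.27,"dy":-0.94,"dz":0,"ax":0,"ay":0,"az":0},{"dx":-0.27,"dy":-0.94,"dz":0,"ax":0,"ay":0,"az":0},{"dx":0,"dy":0,"dz":0,"ax":0,"ay":0,"az":0.4},{"dx":0,"dy":0,"dz":0,"ax":0,"ay":0,"az":0.4},{"dx":0,"dy":0,"dz":0,"ax":0,"ay":0,"az":0}]'
python3 - <<'E'
from h import *
import pickle
w=snap('wrist','w2.png');print(bot.get_obs()['eef_pos'],bot.get_obs()['joint_pos'])
pickle.dump(w,open('w2.pkl','wb'))
for n in['scale','stand']:
  for p in bot.trace(n,w):print(n,p['confidence'],p['rect'])
E
```

```text
clock: 4.2
eef_pos: [0.4751, -0.1422, 0.3307]
tool_rot: [0.162, 0.987, 0.0, 0.0]
ft_force: [0.7, 0.2, 0.0]
grip_width: 0.085
clock: 4.9
eef_pos: [0.4707, -0.2393, 0.3305]
tool_rot: [0.221, 0.975, 0.0, -0.0]
ft_force: [0.3, 0.3, 0.1]
grip_width: 0.0856
[ 0.4708 -0.2392  0.3305] [-0.4703  0.2805  0.2644  1.5547  0.0002 -0.0253]
scale 0.72 [286.1, 226.1, 62.9, 75.0]
scale 0.64 [358.4, 315.6, 49.7, 95.9]
stand 0.79 [281.4, 208.1, 84.5, 120.5]
stand 0.65 [91.0, 357.6, 61.8, 122.5]
```

View pics/w2.png

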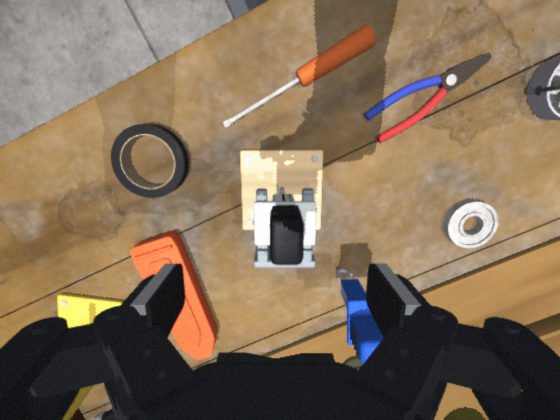

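```bash
python3 - <<'E'
from h import *
i=cv2.imread('pics/w2.png');cv2.imwrite('pics/c4.png',cv2.resize(i[145:275,235:330],None,fx=6,fy=4.6,interpolation=cv2.INTER_CUBIC))
E
```

```text
(no output)
```

View pics/c4.png

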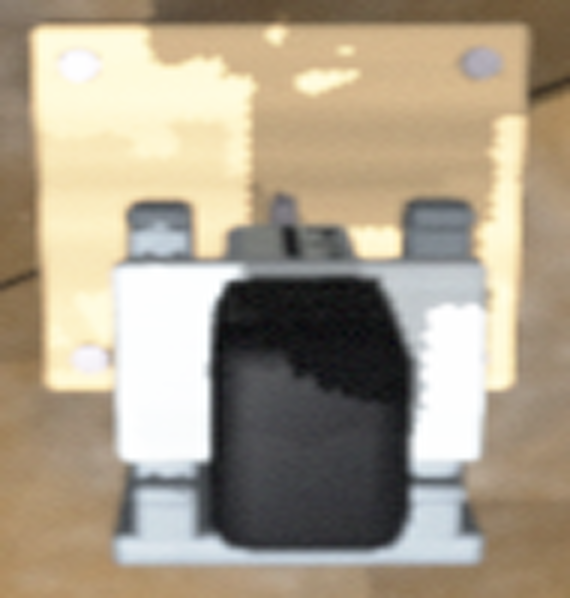

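```bash
python3 - <<'E'
from h import *
import pickle;w=pickle.load(open('w2.pkl','rb'))
f=lambda x,y:(235+x/6-.42,145+y/4.6-.39)
c=[atz(w,f(*p),.173) for p in[(113,262),(483,262),(485,462),(113,461)]];m=np.mean(c,0)
print('collar',m,[np.linalg.norm(c[k]-c[k-1]) for k in range(4)],np.degrees(np.arctan2(*(c[1]-c[0])[[1,0]])))
b=[atz(w,f(*p),.01) for p in[(33,27),(527,27)]];print(b,np.linalg.norm(b[0]-b[1]),np.degrees(np.arctan2(*(b[1]-b[0])[[1,0]])))
th=np.radians(np.degrees(np.arctan2(*(b[1]-b[0])[[1,0]]))-90);print('stand c',np.mean(b,0)[:2]+.06*np.array([np.cos(th),np.sin(th)]))
g=[atz(w,f(*p),.225) for p in[(212,545),(411,545)]];print('grip far edge',g,np.linalg.norm(g[0]-g[1]),'mid',np.mean(g,0)[:2]-.021*np.array([np.cos(th),np.sin(th)]))
R=Rotation.from_quat(bot.get_obs()['tool_rot']).as_matrix();print(R,np.degrees(np.arctan2(R[1,1],R[0,1])))
t=np.r_[m[:2],.201];print((R.T@(t-bot.get_obs()['eef_pos']))/.025)
E
```

```text
collar [ 0.4936 -0.2389  0.173 ] [np.float64(0.04382592382557517), np.float64(0.058523139197214136), np.float64(0.04407758455436077), np.float64(0.06123160749087061)] 64.48749010299974
[array([ 0.4149, -0.2668,  0.01  ]), array([ 0.4656, -0.1605,  0.01  ])] 0.11771515112421536 64.48188117327373
stand c [ 0.4944 -0.2395]
grip far edge [array([ 0.5039, -0.2585,  0.225 ]), array([ 0.5156, -0.2339,  0.225 ])] 0.027182543498453022 mid [ 0.4908 -0.2371]
[[-0.9025  0.4308  0.0002]
 [ 0.4308  0.9025  0.    ]
 [-0.0002  0.0001 -1.    ]] 64.48351270669923
[-0.8152  0.411   5.1805]
```

```bash
python3 -m handwheel '[{"dx":-0.82,"dy":0.41,"dz":0,"ax":0,"ay":0,"az":0},{"dx":0,"dy":0,"dz":1,"ax":0,"ay":0,"az":0},{"dx":0,"dy":0,"dz":1,"ax":0,"ay":0,"az":0},{"dx":0,"dy":0,"dz":1,"ax":0,"ay":0,"az":0},{"dx":0,"dy":0,"dz":0.8,"ax":0,"ay":0,"az":0},{"dx":0,"dy":0,"dz":0.6,"ax":0,"ay":0,"az":0},{"dx":0,"dy":0,"dz":0.5,"ax":0,"ay":0,"az":0},{"dx":0,"dy":0,"dz":0.2,"ax":0,"ay":0,"az":0},{"dx":0,"dy":0,"dz":0,"ax":0,"ay":0,"az":0}]'
python3 - <<'E'
from h import *
w=snap('wrist','w3.png')
E
```

```text
clock: 5.95
eef_pos: [0.4933, -0.2394, 0.2022]
tool_rot: [0.222, 0.975, 0.0, -0.001]
ft_force: [0.1, 0.5, -0.1]
grip_width: 0.0852
```

View pics/w3.png

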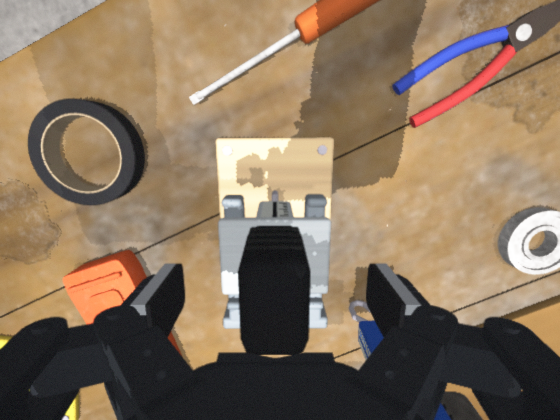

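The black grip block sits centred between the pads at (275,290), so I'm closing.

```bash
python3 -m handwheel '[{"dx":0,"dy":0,"dz":0,"ax":0,"ay":0,"az":0},{"dx":0,"dy":0,"dz":0,"ax":0,"ay":0,"az":0},{"dx":0,"dy":0,"dz":0,"ax":0,"ay":0,"az":0},{"dx":0,"dy":0,"dz":0,"ax":0,"ay":0,"az":0},{"dx":0,"dy":0,"dz":0,"ax":0,"ay":0,"az":0},{"dx":0,"dy":0,"dz":0,"ax":0,"ay":0,"az":0}]' -1
python3 - <<'E'
from h import *
w=snap('wrist','w4.png'); print(bot.get_obs())
E
```

```text
clock: 6.6
eef_pos: [0.4939, -0.2402, 0.2034]
tool_rot: [0.222, 0.975, -0.0, 0.001]
ft_force: [-0.5, -0.7, 3.2]
grip_width: 0.0273
{'clock': 6.65, 'joint_pos': array([-0.4526,  0.3604,  0.0469,  1.2562, -0.0001, -0.0047]), 'joint_vel': array([-0.0017,  0.0002,  0.0015,  0.0002,  0.0001, -0.0019]), 'tau': array([  0.0701, -40.774 ,  23.606 ,  -0.0146,   0.0403,   0.005 ]), 'eef_pos': array([ 0.4939, -0.2402,  0.2033]), 'tool_rot': array([ 0.2221,  0.975 , -0.0002,  0.0005]), 'ft_force': array([ 0.1825, -0.2937,  3.5544]), 'ft_torque': array([-0.013 ,  0.0055,  0.0271]), 'grip_width': 0.027505282315217545}
```

View pics/w4.png

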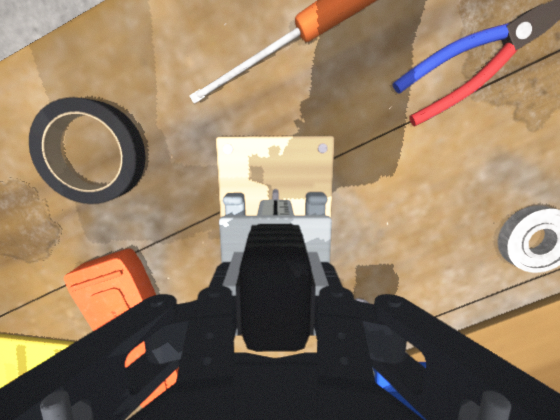

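```bash
python3 -m handwheel '[{"dx":0,"dy":0,"dz":-0.1,"ax":0,"ay":0,"az":0},{"dx":0,"dy":0,"dz":-0.2,"ax":0,"ay":0,"az":0},{"dx":0,"dy":0,"dz":-0.2,"ax":0,"ay":0,"az":0},{"dx":0,"dy":0,"dz":-0.4,"ax":0,"ay":0,"az":0},{"dx":0,"dy":0,"dz":-0.5,"ax":0,"ay":0,"az":0},{"dx":0,"dy":0,"dz":-0.6,"ax":0,"ay":0,"az":0},{"dx":0,"dy":0,"dz":-0.6,"ax":0,"ay":0,"az":0},{"dx":0,"dy":0,"dz":-0.6,"ax":0,"ay":0,"az":0},{"dx":0,"dy":0,"dz":-0.6,"ax":0,"ay":0,"az":0},{"dx":0,"dy":0,"dz":-0.4,"ax":0,"ay":0,"az":0},{"dx":0,"dy":0,"dz":-0.2,"ax":0,"ay":0,"az":0},{"dx":0,"dy":0,"dz":0,"ax":0,"ay":0,"az":0}]'
python3 - <<'E'
from h import *
w=snap('wrist','w5.png'); s=bot.camera('scene'); cv2.imwrite('pics/s5.png',cv2.resize(s['img'][150:270,280:380,::-1],None,fx=5,fy=5))
o=bot.get_obs();R=Rotation.from_quat(o['tool_rot']).as_matrix()
print(o['eef_pos'],o['ft_force'],R.T@(np.array([.481,.175,o['eef_pos'][2]])-o['eef_pos'])/.025)
E
```

```text
clock: 7.85
eef_pos: [0.4939, -0.2401, 0.3136]
tool_rot: [0.222, 0.975, -0.0, 0.001]
ft_force: [0.1, -1.3, -2.5]
grip_width: 0.027
[ 0.4934 -0.2399  0.3123] [-0.1366 -0.6112 -1.6182] [ 7.6326 14.7438  0.0077]
```

View pics/w5.png

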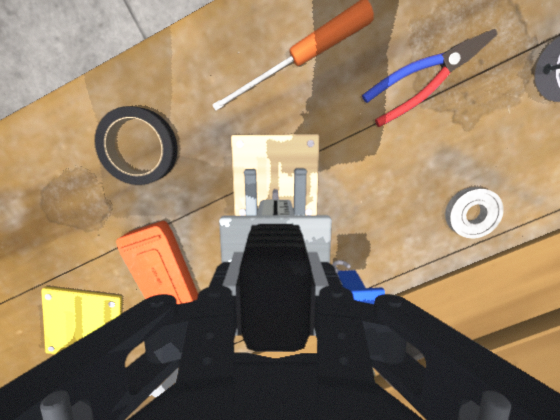

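View pics/s5.png

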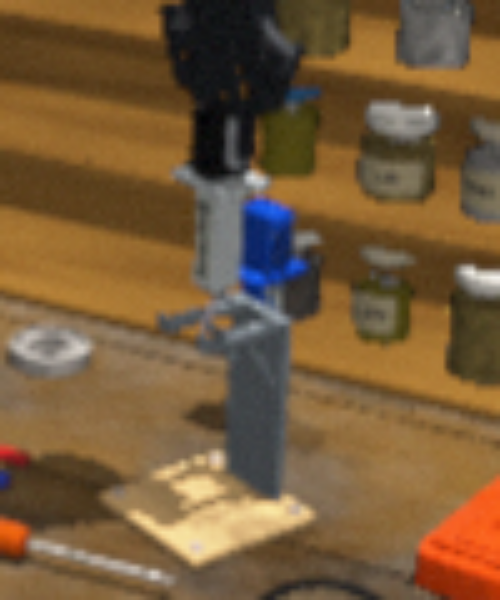

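Held upright with the hook still between the prongs. I'll back out along the fork and then carry it to the pan.

```bash
python3 -m handwheel '[{"dx":0.5,"dy":0,"dz":0,"ax":0,"ay":0,"az":0},{"dx":1,"dy":0,"dz":0,"ax":0,"ay":0,"az":0},{"dx":1,"dy":0,"dz":0,"ax":0,"ay":0,"az":0},{"dx":1,"dy":0.2,"dz":0,"ax":0,"ay":0,"az":0},{"dx":0.8,"dy":0.7,"dz":0,"ax":0,"ay":0,"az":0},{"dx":0.8,"dy":0.9,"dz":0,"ax":0,"ay":0,"az":0},{"dx":0.8,"dy":1,"dz":0,"ax":0,"ay":0,"az":0},{"dx":0.5,"dy":1,"dz":0,"ax":0,"ay":0,"az":0},{"dx":0.4,"dy":1,"dz":0,"ax":0,"ay":0,"az":0},{"dx":0.3,"dy":1,"dz":0,"ax":0,"ay":0,"az":0},{"dx":0.2,"dy":1,"dz":0,"ax":0,"ay":0,"az":0},{"dx":0.2,"dy":1,"dz":0,"ax":0,"ay":0,"az":0}]'
python3 -m handwheel '[{"dx":0.1,"dy":1,"dz":0,"ax":0,"ay":0,"az":0},{"dx":0,"dy":1,"dz":0,"ax":0,"ay":0,"az":0},{"dx":0,"dy":1,"dz":0,"ax":0,"ay":0,"az":0},{"dx":0,"dy":1,"dz":0,"ax":0,"ay":0,"az":0},{"dx":0,"dy":1,"dz":0,"ax":0,"ay":0,"az":0},{"dx":0,"dy":0.8,"dz":0,"ax":0,"ay":0,"az":0},{"dx":0,"dy":0.5,"dz":0,"ax":0,"ay":0,"az":-0.3},{"dx":0,"dy":0.3,"dz":0,"ax":0,"ay":0,"az":-0.4},{"dx":0,"dy":0.1,"dz":0,"ax":0,"ay":0,"az":0},{"dx":0,"dy":0,"dz":0,"ax":0,"ay":0,"az":0}]'
python3 - <<'E'
from h import *
import pickle
w=snap('wrist','w6.png'); pickle.dump(w,open('w6.pkl','wb'))
i=w['img'][:,:,::-1]
o=bot.get_obs();R=Rotation.from_quat(o['tool_rot']).as_matrix()
print(o['eef_pos'],np.degrees(np.arctan2(R[1,1],R[0,1])),o['ft_force'],proj(w,[.5285,.158,.095]))
E
```

```text
clock: 9.15
eef_pos: [0.4086, 0.018, 0.3122]
tool_rot: [0.222, 0.975, -0.0, -0.001]
ft_force: [0.1, -0.2, -1.2]
grip_width: 0.0272
clock: 10.15
eef_pos: [0.4785, 0.1691, 0.3123]
tool_rot: [0.171, 0.985, -0.0, -0.0]
ft_force: [0.1, -0.4, -2.5]
grip_width: 0.0273
[0.4784 0.1689 0.3125] 70.32571058011904 [-0.8978 -1.0746 -2.409 ] [[279.6891 233.2394]]
```

View pics/w6.png

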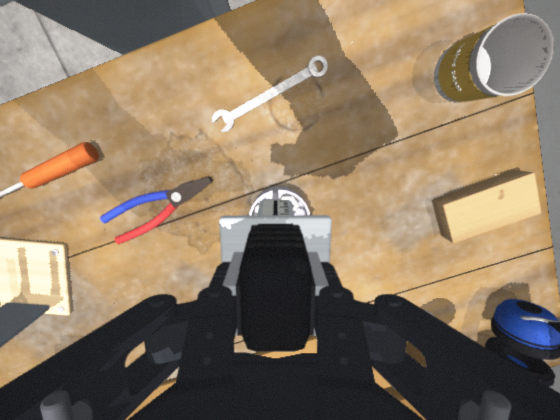

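The collar hides the bail from here. I'll move forward above the wire, with the hook bottom about 39 mm over it, to see hook and bail together.

```bash
python3 -m handwheel '[{"dx":-0.4,"dy":0,"dz":0,"ax":0,"ay":0,"az":0},{"dx":-0.7,"dy":0,"dz":0,"ax":0,"ay":0,"az":0},{"dx":-0.7,"dy":0,"dz":0,"ax":0,"ay":0,"az":0},{"dx":-0.6,"dy":0,"dz":0,"ax":0,"ay":0,"az":0},{"dx":0,"dy":0,"dz":0,"ax":0,"ay":0,"az":0},{"dx":0,"dy":0,"dz":0,"ax":0,"ay":0,"az":0}]'
python3 - <<'E'
from h import *
import pickle
w=bot.camera('wrist'); pickle.dump(w,open('w7.pkl','wb'))
cv2.imwrite('pics/w7.png',cv2.resize(w['img'][140:240,220:340,::-1],None,fx=6,fy=6,interpolation=cv2.INTER_CUBIC))
s=bot.camera('scene'); cv2.imwrite('pics/s7.png',cv2.resize(s['img'][150:240,200:290,::-1],None,fx=6,fy=6,interpolation=cv2.INTER_CUBIC)); pickle.dump(s,open('s7.pkl','wb'))
o=bot.get_obs();R=Rotation.from_quat(o['tool_rot']).as_matrix();pickle.dump(o,open('o7.pkl','wb'))
print(o['eef_pos'],np.degrees(np.arctan2(R[1,1],R[0,1])),o['ft_force'],proj(w,[.5285,.158,.095]))
E
```

```text
clock: 10.8
eef_pos: [0.5354, 0.1484, 0.3125]
tool_rot: [0.171, 0.985, -0.0, -0.0]
ft_force: [0.1, -0.1, -1.8]
grip_width: 0.0272
[0.5349 0.1489 0.3128] 70.33999791442943 [ 0.0239  0.0627 -1.3913] [[280.1958 182.4378]]
```

View pics/w7.png

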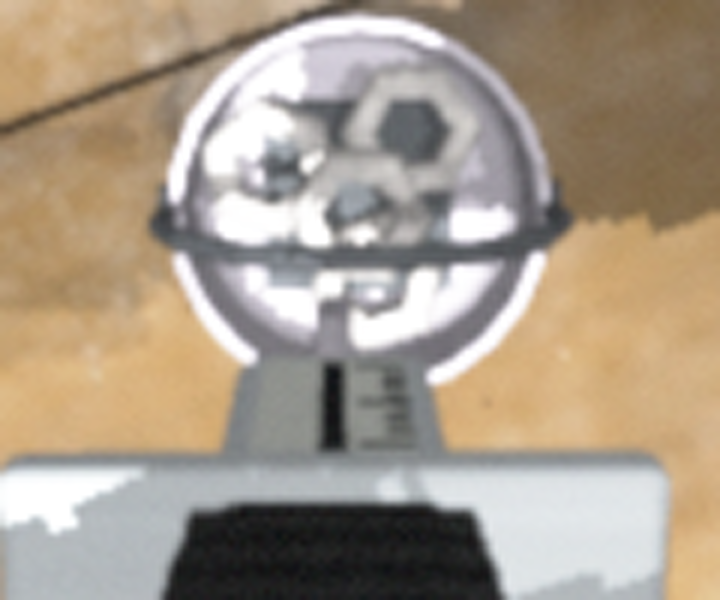

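View pics/s7.png

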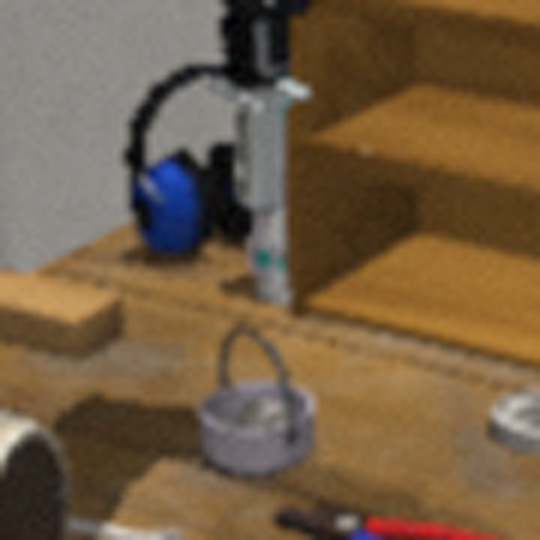

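```bash
python3 - <<'E'
from h import *
import pickle
w=pickle.load(open('w7.pkl','rb'));s=pickle.load(open('s7.pkl','rb'));o=pickle.load(open('o7.pkl','rb'))
R=Rotation.from_quat(o['tool_rot']).as_matrix()
f=lambda x,y:(220+x/6-.42,140+y/6-.42)
T=lambda p:(R.T@(p-o['eef_pos']))
a=atz(w,f(153,220),.045);b=atz(w,f(569,217),.045);print('feet mid',(a+b)/2,np.linalg.norm(a-b),'tool',T((a+b)/2), 'ang',np.degrees(np.arctan2(*(b-a)[[1,0]])))
r=atz(w,f(358,205),.038);print('rim',r,T(r))
t=atz(w,f(360,254),.095);print('top',t,T(t))
p=atz(w,f(290,254),.095);q=atz(w,f(440,252),.095);print('topang',np.degrees(np.arctan2(*(q-p)[[1,0]])))
e,d=ray(w,f(335,320)); 
# hook back: plane tool x = +10 (back, scale x=-10)
d_t=R.T@d;e_t=R.T@(e-o['eef_pos']);k=(.010-e_t[0])/d_t[0];print('hookback tool',e_t+k*d_t)
# tube strip bottom edges at z below
for c in[(247,362),(430,362)]:
  e,d=ray(w,f(*c));d_t=R.T@d;k=(.013-e_t[0])/d_t[0];print('tube',e_t+k*d_t)
g=lambda x,y:(200+x/6-.42,150+y/6-.42)
print('scene bailtop px',g(241,328),proj(s,t+np.array([0,0,.0025])), 'scene pan bottom/rim')
print('tube bottom proj scene',g(258,205),proj(s,o['eef_pos']-np.array([0,0,.118])))
E
```

```text
feet mid [0.5285 0.1582 0.045 ] 0.08935348677012378 tool [0.009  0.0067 0.2678] ang 70.75490473741222
rim [0.5265 0.1583 0.038 ] [0.0109 0.0061 0.2748]
top [0.5277 0.1575 0.095 ] [0.0096 0.0058 0.2178]
topang 71.11105194962728
hookback tool [0.01   0.0011 0.1532]
tube [ 0.013  -0.0105  0.1105]
tube [0.013  0.0135 0.1105]
scene bailtop px (239.74666666666667, 204.24666666666667) [[241.7077 204.7801]] scene pan bottom/rim
tube bottom proj scene (242.58, 183.74666666666667) [[243.4194 183.4983]]
```

```bash
python3 -m handwheel '[{"dx":0.4,"dy":0.1,"dz":0,"ax":0,"ay":0,"az":-0.08},{"dx":0.7,"dy":0.1,"dz":0,"ax":0,"ay":0,"az":0},{"dx":0.5,"dy":0,"dz":0,"ax":0,"ay":0,"az":0},{"dx":0.2,"dy":0,"dz":0.2,"ax":0,"ay":0,"az":0},{"dx":0,"dy":0,"dz":0.5,"ax":0,"ay":0,"az":0},{"dx":0,"dy":0,"dz":0.6,"ax":0,"ay":0,"az":0},{"dx":0,"dy":0,"dz":0.6,"ax":0,"ay":0,"az":0},{"dx":0,"dy":0,"dz":0.5,"ax":0,"ay":0,"az":0},{"dx":0,"dy":0,"dz":0.4,"ax":0,"ay":0,"az":0},{"dx":0,"dy":0,"dz":0.16,"ax":0,"ay":0,"az":0},{"dx":0,"dy":0,"dz":0,"ax":0,"ay":0,"az":0},{"dx":0,"dy":0,"dz":0,"ax":0,"ay":0,"az":0}]'
python3 - <<'E'
from h import *
import pickle
s=bot.camera('scene'); cv2.imwrite('pics/s8.png',cv2.resize(s['img'][165:240,205:275,::-1],None,fx=8,fy=8,interpolation=cv2.INTER_CUBIC)); pickle.dump(s,open('s8.pkl','wb'))
t=bot.camera('top'); cv2.imwrite('pics/t8.png',cv2.resize(t['img'][160:250,160:270,::-1],None,fx=6,fy=6,interpolation=cv2.INTER_CUBIC))
o=bot.get_obs();R=Rotation.from_quat(o['tool_rot']).as_matrix();pickle.dump(o,open('o8.pkl','wb'))
print(o['eef_pos'],np.degrees(np.arctan2(R[1,1],R[0,1])),o['ft_force'])
E
```

```text
clock: 12.1
eef_pos: [0.4947, 0.1687, 0.2393]
tool_rot: [0.165, 0.986, 0.0, 0.0]
ft_force: [0.6, -0.0, -2.4]
grip_width: 0.0275
[0.4948 0.1687 0.2396] 71.04518564782896 [-0.1257  0.1504 -2.2872]
```

View pics/s8.png

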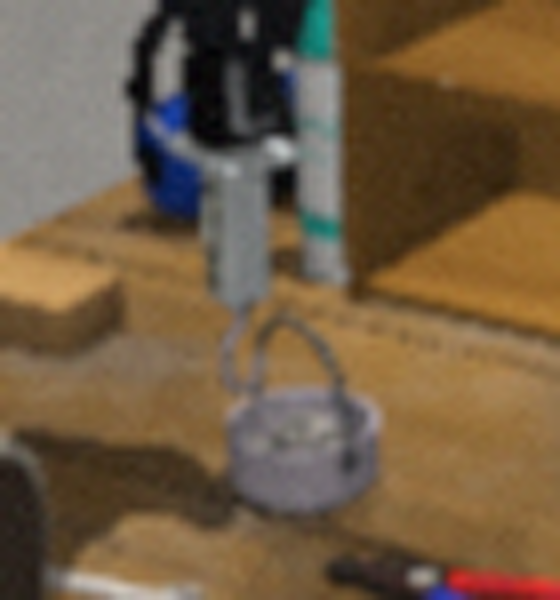

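View pics/t8.png

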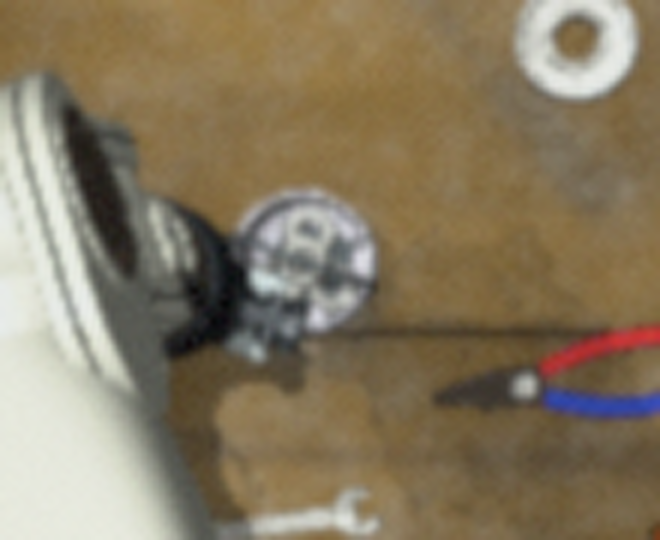

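```bash
python3 - <<'E'
from h import *
import pickle
s=pickle.load(open('s8.pkl','rb'));o=pickle.load(open('o8.pkl','rb'))
R=Rotation.from_quat(o['tool_rot']).as_matrix()
B=np.array([.528,.158,.0975]);e=o['eef_pos']
print('bail',proj(s,[B,B+[.01,0,0],B+[0,.01,0]]),'tubebot',proj(s,e+R@[0,.001,.118]))
h=[e+R@np.array([x,.001,z]) for x,z in[(0,.1183+.006),(.010,.145),(.010,.16),(0,.173),(-.011,.155)]]
print('hook',(proj(s,h)-[205,165]+.44)*8)
print('bail crop',(proj(s,[B,B-[0,0,.0025]])-[205,165]+.44)*8)
print('bail in tool',R.T@(B-e))
E
```

```text
bail [[241.6623 204.7331]
 [243.0281 203.9129]
 [239.7793 204.2454]] tubebot [[234.6142 201.6921]]
hook [[241.0278 307.9413]
 [227.2911 348.6018]
 [228.7537 374.1933]
 [245.5799 390.9669]
 [260.9897 354.8553]]
bail crop [[296.818  321.385 ]
 [297.0144 325.6226]]
bail in tool [-0.0347  0.0005  0.1421]
```

Scene: the hook bowl (crop 235,390) is on the robot side of the bail (crop 282,315) with the wire level with the mouth, which agrees with the projection. Moving in slowly, about 34 mm.

```bash
python3 -m handwheel '[{"dx":-0.1,"dy":0,"dz":0,"ax":0,"ay":0,"az":0},{"dx":-0.2,"dy":0,"dz":0,"ax":0,"ay":0,"az":0},{"dx":-0.2,"dy":0,"dz":0,"ax":0,"ay":0,"az":0},{"dx":-0.2,"dy":0,"dz":0,"ax":0,"ay":0,"az":0},{"dx":-0.2,"dy":0,"dz":0,"ax":0,"ay":0,"az":0},{"dx":-0.2,"dy":0,"dz":0,"ax":0,"ay":0,"az":0},{"dx":-0.16,"dy":0,"dz":0,"ax":0,"ay":0,"az":0},{"dx":-0.1,"dy":0,"dz":0,"ax":0,"ay":0,"az":0},{"dx":0,"dy":0,"dz":0,"ax":0,"ay":0,"az":0},{"dx":0,"dy":0,"dz":0,"ax":0,"ay":0,"az":0}]'
python3 - <<'E'
from h import *
import pickle
s=bot.camera('scene'); cv2.imwrite('pics/s9.png',cv2.resize(s['img'][165:240,205:275,::-1],None,fx=8,fy=8,interpolation=cv2.INTER_CUBIC)); pickle.dump(s,open('s9.pkl','wb'))
f=[bot.get_obs()['ft_force']]
o=bot.get_obs();print(o['eef_pos'],o['ft_force'],o['clock'])
e=o['eef_pos'];R=Rotation.from_quat(o['tool_rot']).as_matrix()
h=[e+R@np.array([x,.001,z]) for x,z in[(0,.1183+.006),(.010,.145),(.010,.16),(0,.173),(-.011,.155)]]
print('hook',(proj(s,h)-[205,165]+.44)*8)
E
```

```text
clock: 13.2
eef_pos: [0.5264, 0.1575, 0.2387]
tool_rot: [0.165, 0.986, -0.0, -0.0]
ft_force: [0.2, 0.5, -3.0]
grip_width: 0.0274
[0.5264 0.1576 0.2388] [-0.1928 -0.0908 -1.8611] 13.25
hook [[293.2138 293.1458]
 [279.5142 333.3801]
 [280.7524 358.7638]
 [297.0459 375.4946]
 [312.3463 339.7726]]
```

View pics/s9.png

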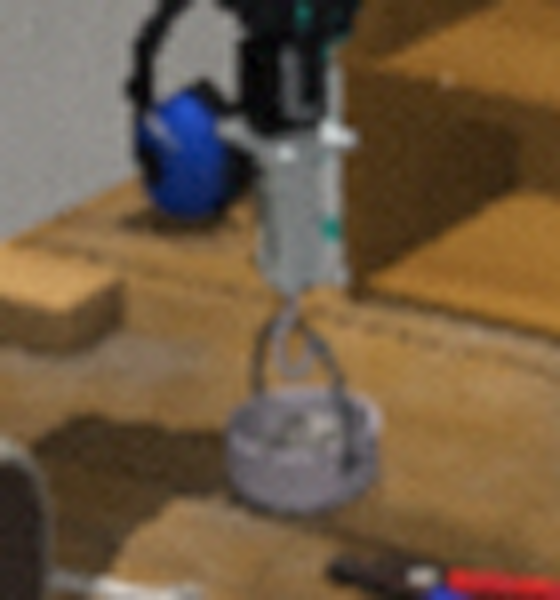

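Pan unmoved, with the wire inside the mouth. Raising slowly now.

```bash
python3 -m handwheel '[{"dx":0,"dy":0,"dz":-0.08,"ax":0,"ay":0,"az":0},{"dx":0,"dy":0,"dz":-0.12,"ax":0,"ay":0,"az":0},{"dx":0,"dy":0,"dz":-0.12,"ax":0,"ay":0,"az":0},{"dx":0,"dy":0,"dz":-0.12,"ax":0,"ay":0,"az":0},{"dx":0,"dy":0,"dz":-0.12,"ax":0,"ay":0,"az":0},{"dx":0,"dy":0,"dz":-0.1,"ax":0,"ay":0,"az":0},{"dx":0,"dy":0,"dz":-0.08,"ax":0,"ay":0,"az":0},{"dx":0,"dy":0,"dz":-0.06,"ax":0,"ay":0,"az":0},{"dx":0,"dy":0,"dz":0,"ax":0,"ay":0,"az":0}]'
python3 -m handwheel '[{"dx":0,"dy":0,"dz":-0.04,"ax":0,"ay":0,"az":0},{"dx":0,"dy":0,"dz":-0.04,"ax":0,"ay":0,"az":0},{"dx":0,"dy":0,"dz":-0.04,"ax":0,"ay":0,"az":0},{"dx":0,"dy":0,"dz":-0.04,"ax":0,"ay":0,"az":0},{"dx":0,"dy":0,"dz":-0.04,"ax":0,"ay":0,"az":0},{"dx":0,"dy":0,"dz":-0.04,"ax":0,"ay":0,"az":0},{"dx":0,"dy":0,"dz":-0.04,"ax":0,"ay":0,"az":0},{"dx":0,"dy":0,"dz":-0.04,"ax":0,"ay":0,"az":0},{"dx":0,"dy":0,"dz":-0.04,"ax":0,"ay":0,"az":0},{"dx":0,"dy":0,"dz":-0.04,"ax":0,"ay":0,"az":0},{"dx":0,"dy":0,"dz":0,"ax":0,"ay":0,"az":0},{"dx":0,"dy":0,"dz":0,"ax":0,"ay":0,"az":0}]'
python3 - <<'E'
from h import *
s=bot.camera('scene'); cv2.imwrite('pics/s10.png',cv2.resize(s['img'][165:240,205:275,::-1],None,fx=8,fy=8,interpolation=cv2.INTER_CUBIC))
o=bot.get_obs();print(o['eef_pos'],o['ft_force'],o['ft_torque'],o['clock'])
E
```

```text
clock: 14.15
eef_pos: [0.5266, 0.1576, 0.259]
tool_rot: [0.165, 0.986, 0.0, 0.0]
ft_force: [-0.5, -0.1, -2.1]
grip_width: 0.0273
clock: 15.35
eef_pos: [0.5266, 0.1575, 0.2688]
tool_rot: [0.165, 0.986, -0.0, 0.0]
ft_force: [0.0, -0.1, -2.2]
grip_width: 0.0274
[0.5266 0.1575 0.2688] [ 0.5623 -0.4362 -2.3839] [-0.0613 -0.0715  0.0635] 15.4
```

View pics/s10.png

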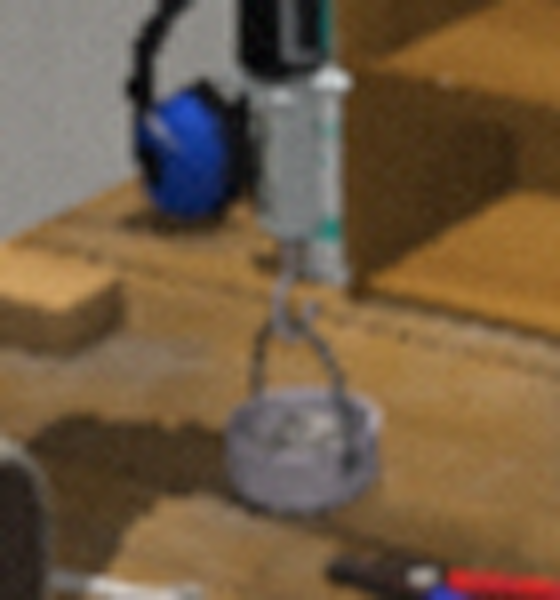

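The wire is seated in the bowl at (290,325) and the spring is starting to draw. Continuing at 10 mm/s in small batches.

```bash
python3 -m handwheel '[{"dx":0,"dy":0,"dz":-0.04,"ax":0,"ay":0,"az":0},{"dx":0,"dy":0,"dz":-0.04,"ax":0,"ay":0,"az":0},{"dx":0,"dy":0,"dz":-0.04,"ax":0,"ay":0,"az":0},{"dx":0,"dy":0,"dz":-0.04,"ax":0,"ay":0,"az":0},{"dx":0,"dy":0,"dz":-0.04,"ax":0,"ay":0,"az":0},{"dx":0,"dy":0,"dz":-0.04,"ax":0,"ay":0,"az":0},{"dx":0,"dy":0,"dz":-0.04,"ax":0,"ay":0,"az":0},{"dx":0,"dy":0,"dz":-0.04,"ax":0,"ay":0,"az":0},{"dx":0,"dy":0,"dz":-0.04,"ax":0,"ay":0,"az":0},{"dx":0,"dy":0,"dz":-0.04,"ax":0,"ay":0,"az":0},{"dx":0,"dy":0,"dz":0,"ax":0,"ay":0,"az":0}]'
python3 - <<'E'
from h import *
s=bot.camera('scene'); cv2.imwrite('pics/s11.png',cv2.resize(s['img'][165:240,205:275,::-1],None,fx=8,fy=8,interpolation=cv2.INTER_CUBIC))
o=bot.get_obs();print(o['eef_pos'],o['ft_force'],o['ft_torque'],o['clock'])
E
```

```text
clock: 16.5
eef_pos: [0.5265, 0.1575, 0.2789]
tool_rot: [0.165, 0.986, -0.0, 0.0]
ft_force: [-0.0, -0.7, -4.1]
grip_width: 0.0272
[0.5265 0.1575 0.2788] [-0.2862  0.1695 -4.2296] [-0.073  -0.08   -0.0238] 16.55
```

View pics/s11.png

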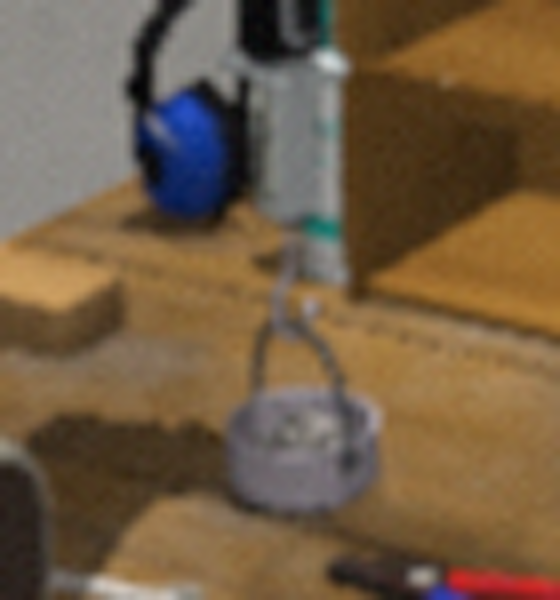

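```bash
cat > chk.py <<'E'
from h import *
import sys,pickle,os
s=bot.camera('scene');g=cv2.cvtColor(s['img'],cv2.COLOR_RGB2GRAY).astype(np.float32)
cv2.imwrite('pics/%s.png'%sys.argv[1],cv2.resize(s['img'][165:240,205:275,::-1],None,fx=8,fy=8,interpolation=cv2.INTER_CUBIC))
if not os.path.exists('ref.npy'): np.save('ref.npy',g)
r=np.load('ref.npy')
G=cv2.resize(g[195:250,215:270],None,fx=8,fy=8,interpolation=cv2.INTER_CUBIC);T=cv2.resize(r[212:232,231:254],None,fx=8,fy=8,interpolation=cv2.INTER_CUBIC)
m=cv2.matchTemplate(G,T,cv2.TM_CCOEFF_NORMED);_,v,_,l=cv2.minMaxLoc(m)
print('pan shift px',(l[0]-128)/8,(l[1]-136)/8,'score',round(v,3))
B=np.array([.528,.158,.02]);p=proj(s,[B,B+[0,0,.01],B+[.01,0,0],B+[0,.01,0]]);print('px per 10mm z,x,y',(p[1:]-p[0]).round(2).tolist())
o=bot.get_obs();print(o['eef_pos'],o['ft_force'],o['ft_torque'],o['grip_width'],o['clock'])
E
python3 chk.py ref
python3 -m handwheel '[{"dx":0,"dy":0,"dz":-0.04,"ax":0,"ay":0,"az":0},{"dx":0,"dy":0,"dz":-0.04,"ax":0,"ay":0,"az":0},{"dx":0,"dy":0,"dz":-0.04,"ax":0,"ay":0,"az":0},{"dx":0,"dy":0,"dz":-0.04,"ax":0,"ay":0,"az":0},{"dx":0,"dy":0,"dz":-0.04,"ax":0,"ay":0,"az":0},{"dx":0,"dy":0,"dz":-0.04,"ax":0,"ay":0,"az":0},{"dx":0,"dy":0,"dz":-0.04,"ax":0,"ay":0,"az":0},{"dx":0,"dy":0,"dz":-0.04,"ax":0,"ay":0,"az":0},{"dx":0,"dy":0,"dz":-0.04,"ax":0,"ay":0,"az":0},{"dx":0,"dy":0,"dz":-0.04,"ax":0,"ay":0,"az":0},{"dx":0,"dy":0,"dz":0,"ax":0,"ay":0,"az":0}]'; python3 chk.py s12
```

```text
pan shift px 0.0 0.0 score 1.0
px per 10mm z,x,y [[-0.1, -2.05], [1.34, -0.88], [-1.85, -0.52]]
[0.5265 0.1575 0.2788] [ 0.6203  0.242  -4.9844] [ 0.0316 -0.117   0.0252] 0.02731866784445548 16.6
clock: 17.7
eef_pos: [0.5266, 0.1576, 0.289]
tool_rot: [0.165, 0.986, 0.0, 0.0]
ft_force: [0.2, -0.3, -4.9]
grip_width: 0.0276
pan shift px -0.25 -0.5 score 0.943
px per 10mm z,x,y [[-0.1, -2.05], [1.34, -0.88], [-1.85, -0.52]]
[0.5266 0.1575 0.2889] [-0.9331 -1.0389 -4.4498] [-0.0256 -0.0597 -0.0181] 0.02747984302323682 17.75
```

View pics/s12.png

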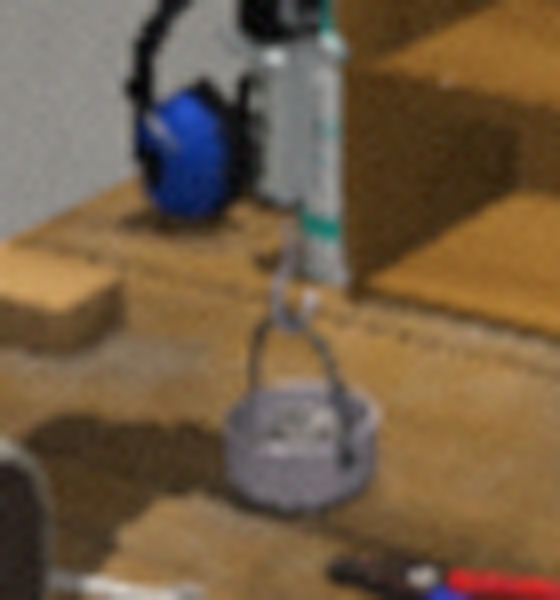

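```bash
python3 -m handwheel '[{"dx":0,"dy":0,"dz":-0.04,"ax":0,"ay":0,"az":0},{"dx":0,"dy":0,"dz":-0.04,"ax":0,"ay":0,"az":0},{"dx":0,"dy":0,"dz":-0.04,"ax":0,"ay":0,"az":0},{"dx":0,"dy":0,"dz":0,"ax":0,"ay":0,"az":0},{"dx":0,"dy":0,"dz":0,"ax":0,"ay":0,"az":0}]'; python3 chk.py s13;python3 chk.py s13
```

```text
clock: 18.25
eef_pos: [0.5266, 0.1575, 0.2918]
tool_rot: [0.165, 0.986, 0.0, 0.0]
ft_force: [0.1, 0.7, -5.2]
grip_width: 0.027
pan shift px -0.375 -0.75 score 0.932
px per 10mm z,x,y [[-0.1, -2.05], [1.34, -0.88], [-1.85, -0.52]]
[0.5265 0.1575 0.2918] [-0.0173 -0.1324 -4.6333] [ 0.0201 -0.0528  0.0141] 0.02740486906059099 18.3
pan shift px -0.375 -0.75 score 0.933
px per 10mm z,x,y [[-0.1, -2.05], [1.34, -0.88], [-1.85, -0.52]]
[0.5265 0.1575 0.2917] [-0.149  0.574 -4.595] [-0.0388  0.0554 -0.0216] 0.027171271673849244 18.35
```

```bash
python3 - <<'E'
from h import *
a=cv2.imread('pics/ref.png')[280:560,160:440];b=cv2.imread('pics/s13.png')[280:560,160:440]
im=cv2.resize(np.hstack([a,b]),(800,400),interpolation=cv2.INTER_CUBIC)
for y in range(0,400,50): cv2.line(im,(0,y),(800,y),(0,255,0),1)
cv2.imwrite('pics/cmp.png',im)
E
```

```text
(no output)
```

View pics/cmp.png

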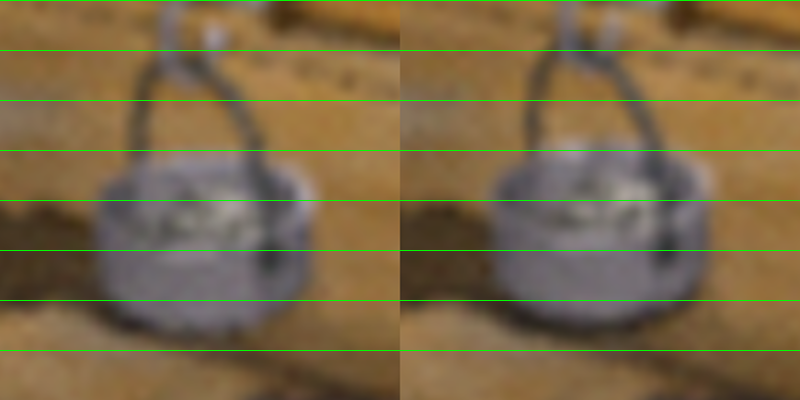

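```bash
python3 -m handwheel '[{"dx":0,"dy":0,"dz":-0.04,"ax":0,"ay":0,"az":0},{"dx":0,"dy":0,"dz":-0.04,"ax":0,"ay":0,"az":0},{"dx":0,"dy":0,"dz":-0.04,"ax":0,"ay":0,"az":0},{"dx":0,"dy":0,"dz":0,"ax":0,"ay":0,"az":0},{"dx":0,"dy":0,"dz":0,"ax":0,"ay":0,"az":0}]'; python3 chk.py s14; python3 - <<'E'
from h import *
F=[]
for k in range(4):
    s=bot.camera('scene');F.append(bot.get_obs()['ft_force'])
w=snap('wrist','w14.png');print(np.mean(F,0),np.std(F,0))
a=cv2.imread('pics/ref.png')[280:560,160:440];b=cv2.imread('pics/s14.png')[280:560,160:440]
im=cv2.resize(np.hstack([a,b]),(800,400),interpolation=cv2.INTER_CUBIC)
for y in range(0,400,50): cv2.line(im,(0,y),(800,y),(0,255,0),1)
w=cv2.resize(w['img'][120:240,200:360,::-1],(800,600),interpolation=cv2.INTER_CUBIC)
cv2.imwrite('pics/cmp2.png',im);cv2.imwrite('pics/w14c.png',w)
E
```

```text
clock: 18.85
eef_pos: [0.5266, 0.1575, 0.2949]
tool_rot: [0.165, 0.986, 0.0, 0.0]
ft_force: [-0.0, 0.9, -4.7]
grip_width: 0.0273
pan shift px -0.375 -1.25 score 0.866
px per 10mm z,x,y [[-0.1, -2.05], [1.34, -0.88], [-1.85, -0.52]]
[0.5265 0.1575 0.2948] [-0.1112  0.2401 -4.0508] [-0.0325  0.0309  0.0391] 0.02729554683160298 18.9
[-0.0178  0.1891 -4.8037] [0.4895 0.5148 0.4321]
```

View pics/cmp2.png

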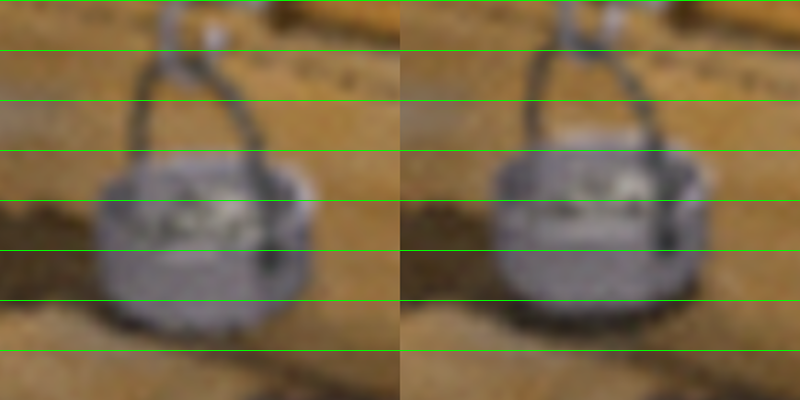

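View pics/w14c.png

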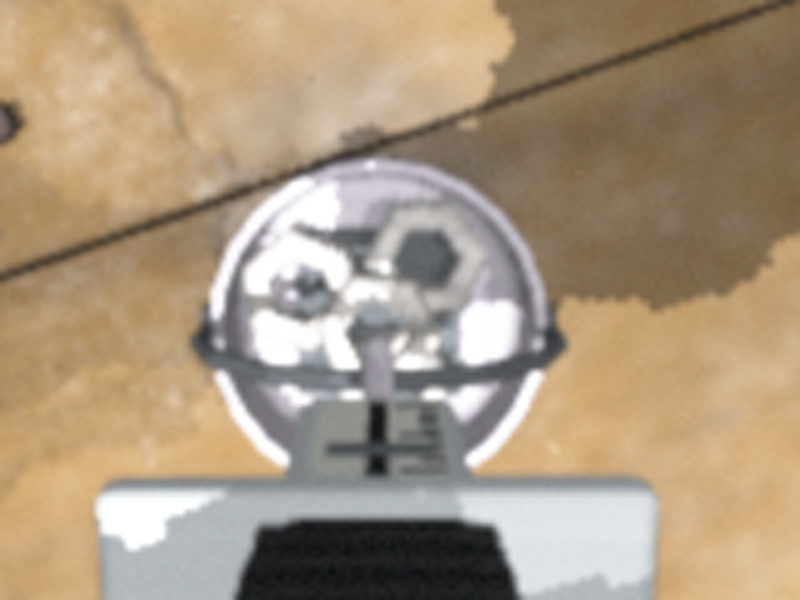

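The pan hangs level, about 1 cm up. Its bottom row went from 340 to 315 in the enlarged crop, there is a dark gap below it, and the force has levelled off at about 2.7 N. I'll hold it still for over 2 s.

```bash
python3 -m handwheel '[{"dx":0,"dy":0,"dz":0,"ax":0,"ay":0,"az":0},{"dx":0,"dy":0,"dz":0,"ax":0,"ay":0,"az":0},{"dx":0,"dy":0,"dz":0,"ax":0,"ay":0,"az":0},{"dx":0,"dy":0,"dz":0,"ax":0,"ay":0,"az":0},{"dx":0,"dy":0,"dz":0,"ax":0,"ay":0,"az":0},{"dx":0,"dy":0,"dz":0,"ax":0,"ay":0,"az":0},{"dx":0,"dy":0,"dz":0,"ax":0,"ay":0,"az":0},{"dx":0,"dy":0,"dz":0,"ax":0,"ay":0,"az":0},{"dx":0,"dy":0,"dz":0,"ax":0,"ay":0,"az":0},{"dx":0,"dy":0,"dz":0,"ax":0,"ay":0,"az":0},{"dx":0,"dy":0,"dz":0,"ax":0,"ay":0,"az":0},{"dx":0,"dy":0,"dz":0,"ax":0,"ay":0,"az":0}]'; python3 chk.py s15; python3 -m handwheel '[{"dx":0,"dy":0,"dz":0,"ax":0,"ay":0,"az":0},{"dx":0,"dy":0,"dz":0,"ax":0,"ay":0,"az":0},{"dx":0,"dy":0,"dz":0,"ax":0,"ay":0,"az":0},{"dx":0,"dy":0,"dz":0,"ax":0,"ay":0,"az":0},{"dx":0,"dy":0,"dz":0,"ax":0,"ay":0,"az":0},{"dx":0,"dy":0,"dz":0,"ax":0,"ay":0,"az":0},{"dx":0,"dy":0,"dz":0,"ax":0,"ay":0,"az":0},{"dx":0,"dy":0,"dz":0,"ax":0,"ay":0,"az":0},{"dx":0,"dy":0,"dz":0,"ax":0,"ay":0,"az":0},{"dx":0,"dy":0,"dz":0,"ax":0,"ay":0,"az":0},{"dx":0,"dy":0,"dz":0,"ax":0,"ay":0,"az":0},{"dx":0,"dy":0,"dz":0,"ax":0,"ay":0,"az":0}]'; python3 chk.py s16
```

```text
clock: 20.35
eef_pos: [0.5265, 0.1575, 0.2948]
tool_rot: [0.165, 0.986, -0.0, -0.0]
ft_force: [-0.0, -0.8, -3.9]
grip_width: 0.0273
pan shift px -0.375 -1.25 score 0.868
px per 10mm z,x,y [[-0.1, -2.05], [1.34, -0.88], [-1.85, -0.52]]
[0.5265 0.1575 0.2948] [-0.095   0.1154 -4.7466] [ 0.0034 -0.0192  0.006 ] 0.02731474933887376 20.4
clock: 21.6
eef_pos: [0.5266, 0.1575, 0.2948]
tool_rot: [0.165, 0.986, 0.0, 0.0]
ft_force: [0.9, -0.6, -5.1]
grip_width: 0.0274
pan shift px -0.375 -1.25 score 0.865
px per 10mm z,x,y [[-0.1, -2.05], [1.34, -0.88], [-1.85, -0.52]]
[0.5265 0.1575 0.2948] [ 0.3102 -0.028  -4.8089] [0.0332 0.0181 0.0304] 0.02702711729802412 21.65
```

View pics/s16.png

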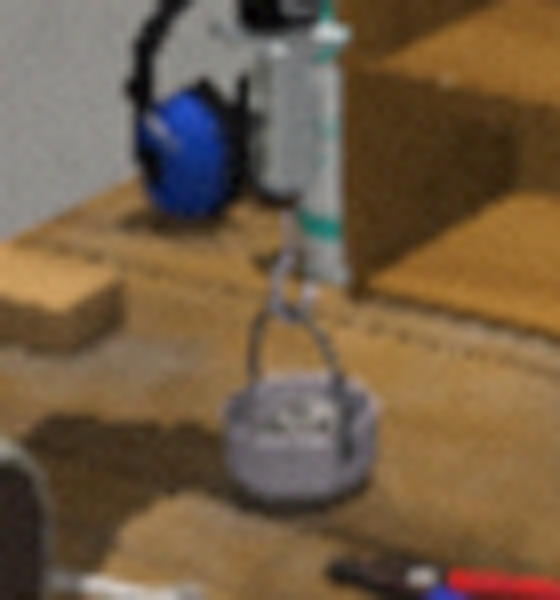

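```bash
python3 -m handwheel '[{"dx":-0.02,"dy":0,"dz":0,"ax":0,"ay":0,"az":0},{"dx":-0.02,"dy":0,"dz":0.02,"ax":0,"ay":0,"az":0},{"dx":-0.02,"dy":0,"dz":0.03,"ax":0,"ay":0,"az":0},{"dx":0,"dy":0,"dz":0.04,"ax":0,"ay":0,"az":0},{"dx":0,"dy":0,"dz":0.04,"ax":0,"ay":0,"az":0},{"dx":0,"dy":0,"dz":0.04,"ax":0,"ay":0,"az":0},{"dx":0,"dy":0,"dz":0.04,"ax":0,"ay":0,"az":0},{"dx":0,"dy":0,"dz":0.03,"ax":0,"ay":0,"az":0},{"dx":0,"dy":0,"dz":0.03,"ax":0,"ay":0,"az":0},{"dx":0,"dy":0,"dz":0.03,"ax":0,"ay":0,"az":0},{"dx":0,"dy":0,"dz":0.03,"ax":0,"ay":0,"az":0},{"dx":0,"dy":0,"dz":0.03,"ax":0,"ay":0,"az":0}]'
python3 -m handwheel '[{"dx":0,"dy":0,"dz":0.03,"ax":0,"ay":0,"az":0},{"dx":0,"dy":0,"dz":0.03,"ax":0,"ay":0,"az":0},{"dx":0,"dy":0,"dz":0.03,"ax":0,"ay":0,"az":0},{"dx":0,"dy":0,"dz":0.03,"ax":0,"ay":0,"az":0},{"dx":0,"dy":0,"dz":0.03,"ax":0,"ay":0,"az":0},{"dx":0,"dy":0,"dz":0.03,"ax":0,"ay":0,"az":0},{"dx":0,"dy":0,"dz":0.04,"ax":0,"ay":0,"az":0},{"dx":0,"dy":0,"dz":0.04,"ax":0,"ay":0,"az":0},{"dx":0,"dy":0,"dz":0.04,"ax":0,"ay":0,"az":0},{"dx":0,"dy":0,"dz":0.04,"ax":0,"ay":0,"az":0},{"dx":0,"dy":0,"dz":0,"ax":0,"ay":0,"az":0}]'; python3 chk.py s17
```

```text
clock: 22.85
eef_pos: [0.528, 0.1571, 0.2858]
tool_rot: [0.165, 0.986, 0.0, 0.0]
ft_force: [-0.1, -0.2, -4.4]
grip_width: 0.0277
clock: 23.95
eef_pos: [0.528, 0.157, 0.2772]
tool_rot: [0.165, 0.986, -0.0, 0.0]
ft_force: [0.0, -0.9, -4.5]
grip_width: 0.0273
pan shift px 0.0 -0.125 score 0.97
px per 10mm z,x,y [[-0.1, -2.05], [1.34, -0.88], [-1.85, -0.52]]
[0.528  0.157  0.2773] [-0.1947 -0.1142 -3.1841] [-0.0099 -0.1659  0.016 ] 0.02781934618484442 24.0
```

View pics/s17.png

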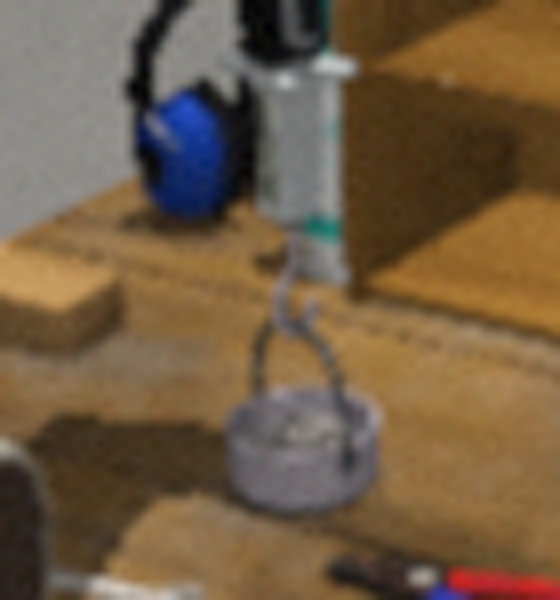

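The pan is back on the bench in its old spot, 0.1 px from the reference. I'll keep lowering to free the wire.

```bash
python3 -m handwheel '[{"dx":0,"dy":0,"dz":0.06,"ax":0,"ay":0,"az":0},{"dx":0,"dy":0,"dz":0.06,"ax":0,"ay":0,"az":0},{"dx":0,"dy":0,"dz":0.08,"ax":0,"ay":0,"az":0},{"dx":0,"dy":0,"dz":0.08,"ax":0,"ay":0,"az":0},{"dx":0,"dy":0,"dz":0.08,"ax":0,"ay":0,"az":0},{"dx":0,"dy":0,"dz":0.08,"ax":0,"ay":0,"az":0},{"dx":0,"dy":0,"dz":0.08,"ax":0,"ay":0,"az":0},{"dx":0,"dy":0,"dz":0.08,"ax":0,"ay":0,"az":0},{"dx":0,"dy":0,"dz":0.1,"ax":0,"ay":0,"az":0},{"dx":0,"dy":0,"dz":0.1,"ax":0,"ay":0,"az":0},{"dx":0,"dy":0,"dz":0.1,"ax":0,"ay":0,"az":0},{"dx":0,"dy":0,"dz":0.1,"ax":0,"ay":0,"az":0}]'
python3 -m handwheel '[{"dx":0,"dy":0,"dz":0.12,"ax":0,"ay":0,"az":0},{"dx":0,"dy":0,"dz":0.12,"ax":0,"ay":0,"az":0},{"dx":0,"dy":0,"dz":0.12,"ax":0,"ay":0,"az":0},{"dx":0,"dy":0,"dz":0.12,"ax":0,"ay":0,"az":0},{"dx":0,"dy":0,"dz":0.12,"ax":0,"ay":0,"az":0},{"dx":0,"dy":0,"dz":0.1,"ax":0,"ay":0,"az":0},{"dx":0,"dy":0,"dz":0,"ax":0,"ay":0,"az":0},{"dx":0,"dy":0,"dz":0,"ax":0,"ay":0,"az":0}]'; python3 chk.py s18
```

```text
clock: 25.2
eef_pos: [0.5279, 0.1571, 0.252]
tool_rot: [0.165, 0.986, -0.0, -0.0]
ft_force: [-1.1, -0.3, -2.5]
grip_width: 0.0275
clock: 26.0
eef_pos: [0.5279, 0.157, 0.2348]
tool_rot: [0.165, 0.986, -0.0, -0.0]
ft_force: [0.6, -0.2, -0.9]
grip_width: 0.0274
pan shift px 0.125 -0.125 score 0.934
px per 10mm z,x,y [[-0.1, -2.05], [1.34, -0.88], [-1.85, -0.52]]
[0.528  0.1571 0.2349] [-0.5639 -0.8108 -2.1581] [-0.0476  0.0012  0.0352] 0.02716511998060735 26.05
```

View pics/s18.png

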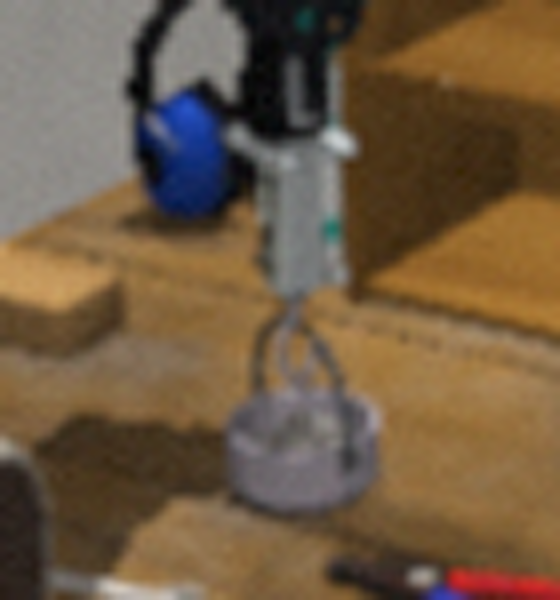

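```bash
python3 -m handwheel '[{"dx":0.02,"dy":0,"dz":-0.08,"ax":0,"ay":0,"az":0},{"dx":0.04,"dy":0,"dz":-0.07,"ax":0,"ay":0,"az":0},{"dx":0.15,"dy":0,"dz":0,"ax":0,"ay":0,"az":0},{"dx":0.2,"dy":0,"dz":0,"ax":0,"ay":0,"az":0},{"dx":0.2,"dy":0,"dz":0,"ax":0,"ay":0,"az":0},{"dx":0.2,"dy":0,"dz":0,"ax":0,"ay":0,"az":0},{"dx":0.2,"dy":0,"dz":0,"ax":0,"ay":0,"az":0},{"dx":0.25,"dy":0,"dz":0,"ax":0,"ay":0,"az":0},{"dx":0.3,"dy":0,"dz":0,"ax":0,"ay":0,"az":0},{"dx":0.3,"dy":0,"dz":0,"ax":0,"ay":0,"az":0},{"dx":0.2,"dy":0,"dz":0,"ax":0,"ay":0,"az":0}]'; python3 chk.py s19
```

```text
clock: 27.15
eef_pos: [0.4784, 0.174, 0.2386]
tool_rot: [0.164, 0.986, -0.0, -0.0]
ft_force: [-0.3, -0.3, -1.8]
grip_width: 0.0273
pan shift px 0.25 0.0 score 0.774
px per 10mm z,x,y [[-0.1, -2.05], [1.34, -0.88], [-1.85, -0.52]]
[0.4779 0.1742 0.2387] [-1.1054  0.1768 -1.5582] [-0.01    0.134  -0.0276] 0.027393964374862967 27.2
```

View pics/s19.png

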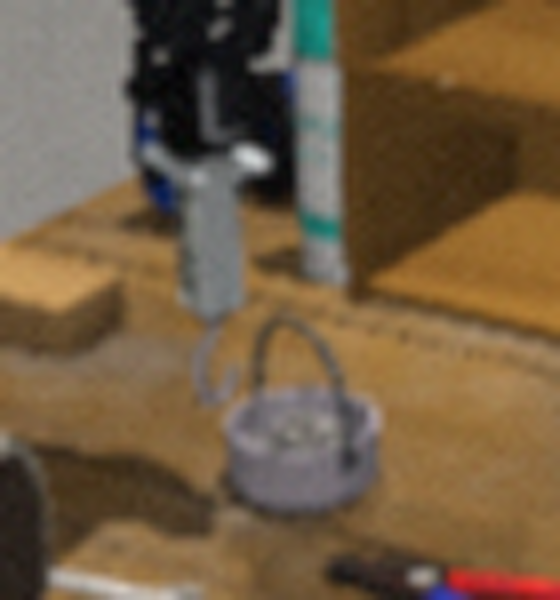

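Unhooked and the pan is unmoved. Raising high enough for the hook to clear the fork, then going back over the stand.

```bash
python3 -m handwheel '[{"dx":0.3,"dy":0,"dz":-0.3,"ax":0,"ay":0,"az":0},{"dx":0.5,"dy":0,"dz":-0.6,"ax":0,"ay":0,"az":0},{"dx":0,"dy":0,"dz":-0.8,"ax":0,"ay":0,"az":0},{"dx":0,"dy":0,"dz":-0.8,"ax":0,"ay":0,"az":0.2},{"dx":0,"dy":-0.3,"dz":-0.8,"ax":0,"ay":0,"az":0.3},{"dx":0,"dy":-0.5,"dz":-0.8,"ax":0,"ay":0,"az":0.264},{"dx":0,"dy":-0.7,"dz":-0.6,"ax":0,"ay":0,"az":0},{"dx":0,"dy":-0.8,"dz":-0.35,"ax":0,"ay":0,"az":0},{"dx":-0.2,"dy":-0.9,"dz":0,"ax":0,"ay":0,"az":0}]'
python3 - <<'E'
from h import *
o=bot.get_obs();R=Rotation.from_quat(o['tool_rot']).as_matrix()
print(o['eef_pos'],np.degrees(np.arctan2(R[1,1],R[0,1])),R.T@(np.array([.4939,-.2402,.365])-o['eef_pos'])/.025)
E
```

```text
clock: 28.1
eef_pos: [0.4314, 0.1054, 0.3671]
tool_rot: [0.22, 0.975, 0.001, 0.002]
ft_force: [0.8, 0.0, -2.2]
grip_width: 0.0276
[0.4314 0.1054 0.3671] 64.5468861257059 [ -8.1995 -11.4089   0.0787]
```

```bash
python3 -m handwheel '[{"dx":-0.4,"dy":-1,"dz":0,"ax":0,"ay":0,"az":0},{"dx":-0.5,"dy":-1,"dz":0,"ax":0,"ay":0,"az":0},{"dx":-0.7,"dy":-1,"dz":0,"ax":0,"ay":0,"az":0},{"dx":-0.7,"dy":-1,"dz":0,"ax":0,"ay":0,"az":0},{"dx":-0.7,"dy":-1,"dz":0,"ax":0,"ay":0,"az":0},{"dx":-0.7,"dy":-1,"dz":0,"ax":0,"ay":0,"az":0},{"dx":-0.7,"dy":-1,"dz":0,"ax":0,"ay":0,"az":0},{"dx":-0.7,"dy":-1,"dz":0,"ax":0,"ay":0,"az":0},{"dx":-0.8,"dy":-1,"dz":0,"ax":0,"ay":0,"az":0},{"dx":-0.8,"dy":-1,"dz":0,"ax":0,"ay":0,"az":0},{"dx":-0.7,"dy":-0.8,"dz":0,"ax":0,"ay":0,"az":0},{"dx":-0.5,"dy":-0.4,"dz":0,"ax":0,"ay":0,"az":0}]'
python3 -m handwheel '[{"dx":-0.3,"dy":-0.2,"dz":0,"ax":0,"ay":0,"az":0},{"dx":0,"dy":0,"dz":0,"ax":0,"ay":0,"az":0},{"dx":0,"dy":0,"dz":0,"ax":0,"ay":0,"az":0}]'
python3 - <<'E'
from h import *
import pickle
w=bot.camera('wrist');pickle.dump(w,open('w20.pkl','wb'));i=w['img'][:,:,::-1];cv2.imwrite('pics/w20.png',cv2.resize(i[110:240,200:350],None,fx=5,fy=4.6,interpolation=cv2.INTER_CUBIC))
P=bot.get_obs();R=Rotation.from_quat(P['tool_rot']).as_matrix()
F=[bot.get_obs()]
o=F[0];print(o['clock'],o['eef_pos'],o['tool_rot'],np.degrees(np.arctan2(R[1,1],R[0,1])),R.T@(np.array([.4939,-.2402,.365])-o['eef_pos'])/.025)
E
```

```text
clock: 29.3
eef_pos: [0.489, -0.2343, 0.3651]
tool_rot: [0.222, 0.975, -0.0, 0.0]
ft_force: [0.4, -0.2, -2.4]
grip_width: 0.0274
clock: 29.6
eef_pos: [0.4935, -0.2394, 0.365]
tool_rot: [0.221, 0.975, 0.0, -0.0]
ft_force: [-0.1, 1.2, -2.4]
grip_width: 0.0274
29.65 [ 0.4935 -0.2392  0.3651] [ 0.2205  0.9754  0.0002 -0.    ] 64.52808887085216 [-0.0338 -0.0296  0.0052]
```

View pics/w20.png

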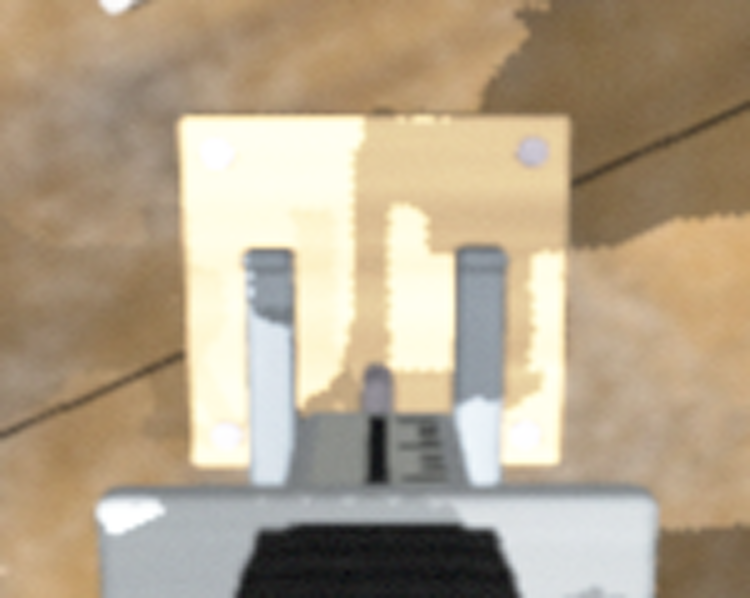

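The hook (col 377) is midway between the prongs (inner edges 295 and 455). Lowering straight down.

```bash
python3 -m handwheel '[{"dx":-0.03,"dy":-0.03,"dz":0.3,"ax":0,"ay":0,"az":0},{"dx":0,"dy":0,"dz":0.6,"ax":0,"ay":0,"az":0},{"dx":0,"dy":0,"dz":0.6,"ax":0,"ay":0,"az":0},{"dx":0,"dy":0,"dz":0.6,"ax":0,"ay":0,"az":0},{"dx":0,"dy":0,"dz":0.6,"ax":0,"ay":0,"az":0},{"dx":0,"dy":0,"dz":0.6,"ax":0,"ay":0,"az":0},{"dx":0,"dy":0,"dz":0.6,"ax":0,"ay":0,"az":0},{"dx":0,"dy":0,"dz":0.5,"ax":0,"ay":0,"az":0},{"dx":0,"dy":0,"dz":0.5,"ax":0,"ay":0,"az":0},{"dx":0,"dy":0,"dz":0.4,"ax":0,"ay":0,"az":0},{"dx":0,"dy":0,"dz":0.3,"ax":0,"ay":0,"az":0},{"dx":0,"dy":0,"dz":0,"ax":0,"ay":0,"az":0}]'
python3 - <<'E'
from h import *
w=bot.camera('wrist');i=w['img'][:,:,::-1];cv2.imwrite('pics/w21.png',cv2.resize(i[120:260,200:350],None,fx=5,fy=4.2,interpolation=cv2.INTER_CUBIC))
o=bot.get_obs();print(o['clock'],o['eef_pos'],o['ft_force'])
E
```

```text
clock: 30.85
eef_pos: [0.4933, -0.2404, 0.2236]
tool_rot: [0.221, 0.975, 0.0, -0.001]
ft_force: [-0.4, 0.5, -2.3]
grip_width: 0.0275
30.9 [ 0.4937 -0.2408  0.2245] [ 0.7703  0.0613 -0.8723]
```

View pics/w21.png

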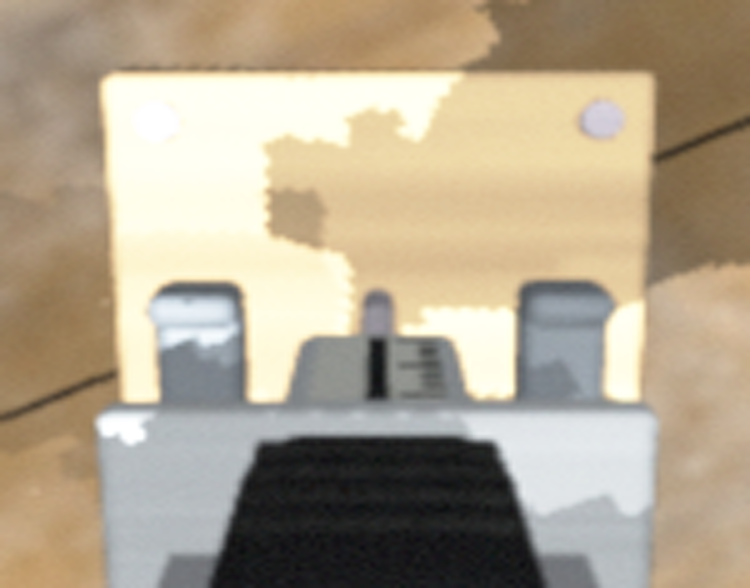

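```bash
python3 -m handwheel '[{"dx":0,"dy":0.02,"dz":0.2,"ax":0,"ay":0,"az":0},{"dx":0,"dy":0,"dz":0.2,"ax":0,"ay":0,"az":0},{"dx":0,"dy":0,"dz":0.15,"ax":0,"ay":0,"az":0},{"dx":0,"dy":0,"dz":0.1,"ax":0,"ay":0,"az":0},{"dx":0,"dy":0,"dz":0.06,"ax":0,"ay":0,"az":0},{"dx":0,"dy":0,"dz":0.05,"ax":0,"ay":0,"az":0},{"dx":0,"dy":0,"dz":0.03,"ax":0,"ay":0,"az":0},{"dx":0,"dy":0,"dz":0,"ax":0,"ay":0,"az":0},{"dx":0,"dy":0,"dz":0,"ax":0,"ay":0,"az":0}]'
python3 - <<'E'
from h import *
w=bot.camera('wrist');i=w['img'][:,:,::-1];cv2.imwrite('pics/w22.png',cv2.resize(i[120:260,200:350],None,fx=5,fy=4.2,interpolation=cv2.INTER_CUBIC))
for k in range(3):
    s=bot.camera('scene');o=bot.get_obs();print(o['clock'],o['eef_pos'],o['ft_force'])
cv2.imwrite('pics/s22.png',cv2.resize(s['img'][170:270,290:370,::-1],None,fx=6,fy=6,interpolation=cv2.INTER_CUBIC))
E
```

```text
clock: 31.8
eef_pos: [0.4943, -0.2406, 0.2052]
tool_rot: [0.221, 0.975, -0.0, 0.0]
ft_force: [0.4, 0.5, -2.1]
grip_width: 0.0274
31.9 [ 0.4943 -0.2406  0.2052] [-0.3775  0.7003 -1.8927]
31.95 [ 0.4943 -0.2406  0.2052] [ 0.2821  0.3912 -1.7445]
32.0 [ 0.4943 -0.2406  0.2052] [-0.1019  0.3959 -1.3406]
```

View pics/w22.png

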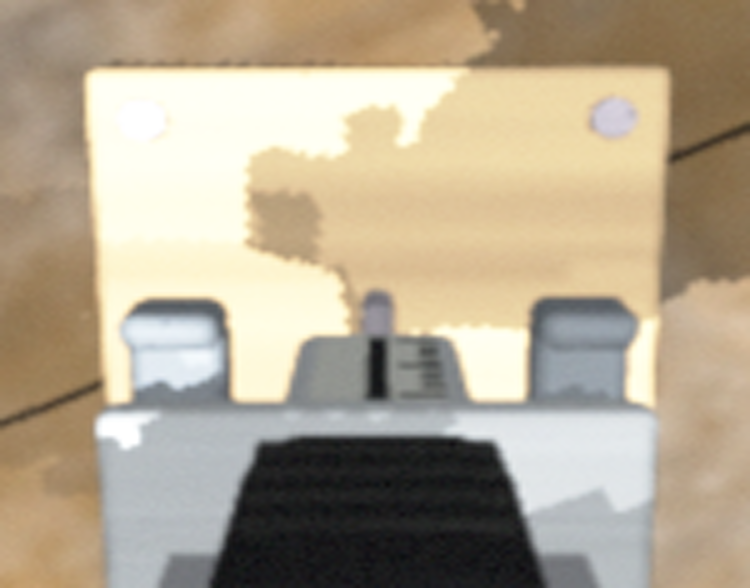

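View pics/s22.png

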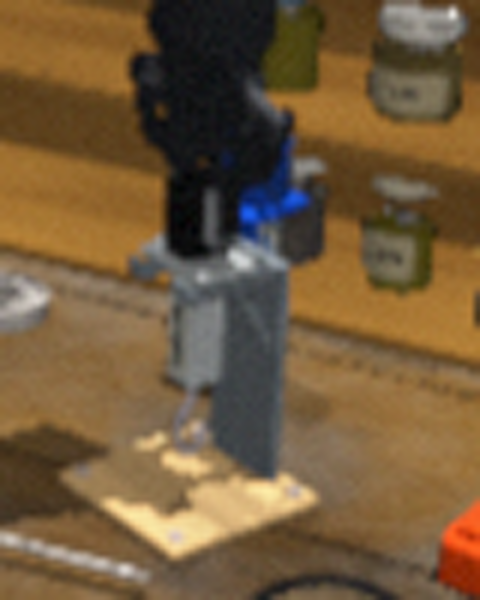

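```bash
python3 -m handwheel '[{"dx":0,"dy":0,"dz":0.02,"ax":0,"ay":0,"az":0},{"dx":0,"dy":0,"dz":0.02,"ax":0,"ay":0,"az":0},{"dx":0,"dy":0,"dz":0.02,"ax":0,"ay":0,"az":0},{"dx":0,"dy":0,"dz":0.02,"ax":0,"ay":0,"az":0},{"dx":0,"dy":0,"dz":0,"ax":0,"ay":0,"az":0},{"dx":0,"dy":0,"dz":0,"ax":0,"ay":0,"az":0}]'
python3 - <<'E'
from h import *
for k in range(3):
    s=bot.camera('scene');o=bot.get_obs();print(o['clock'],o['eef_pos'],o['ft_force'])
E
```

```text
clock: 32.6
eef_pos: [0.4942, -0.2406, 0.2034]
tool_rot: [0.221, 0.975, -0.0, 0.0]
ft_force: [-1.4, 0.4, 0.9]
grip_width: 0.0275
32.65 [ 0.4942 -0.2406  0.2034] [-0.3766  0.1825  1.1152]
32.7 [ 0.4942 -0.2406  0.2034] [-1.875   1.3682  1.5358]
32.75 [ 0.4942 -0.2406  0.2033] [-1.8517  0.5499  1.3832]
```

Contact: the scale's weight has gone over to the prongs. Releasing.

```bash
python3 -m handwheel '[{"dx":0,"dy":0,"dz":0,"ax":0,"ay":0,"az":0},{"dx":0,"dy":0,"dz":0,"ax":0,"ay":0,"az":0},{"dx":0,"dy":0,"dz":0,"ax":0,"ay":0,"az":0},{"dx":0,"dy":0,"dz":0,"ax":0,"ay":0,"az":0},{"dx":0,"dy":0,"dz":0,"ax":0,"ay":0,"az":0},{"dx":0,"dy":0,"dz":0,"ax":0,"ay":0,"az":0},{"dx":0,"dy":0,"dz":0,"ax":0,"ay":0,"az":0},{"dx":0,"dy":0,"dz":0,"ax":0,"ay":0,"az":0}]' 1
python3 - <<'E'
from h import *
snap('wrist','w23.png')
E
```

```text
clock: 33.55
eef_pos: [0.4942, -0.2406, 0.203]
tool_rot: [0.221, 0.975, -0.0, 0.0]
ft_force: [-0.7, 0.1, -0.8]
grip_width: 0.0854
```

View pics/w23.png

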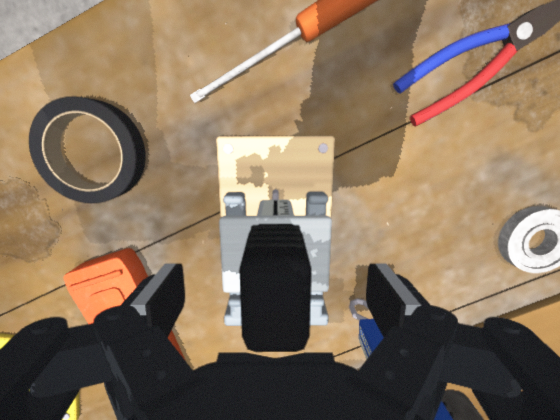

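Fingers clear on both sides of the grip at (275,290), and the scale is seated. Retreating upward.

```bash
python3 -m handwheel '[{"dx":0,"dy":0,"dz":-0.3,"ax":0,"ay":0,"az":0},{"dx":0,"dy":0,"dz":-0.6,"ax":0,"ay":0,"az":0},{"dx":0,"dy":0,"dz":-0.8,"ax":0,"ay":0,"az":0},{"dx":0,"dy":0,"dz":-1,"ax":0,"ay":0,"az":0},{"dx":0,"dy":0,"dz":-1,"ax":0,"ay":0,"az":0},{"dx":0,"dy":0,"dz":-1,"ax":0,"ay":0,"az":0},{"dx":0.8,"dy":0,"dz":-0.5,"ax":0,"ay":0,"az":0},{"dx":0,"dy":0,"dz":0,"ax":0,"ay":0,"az":0},{"dx":0,"dy":0,"dz":0,"ax":0,"ay":0,"az":0}]'
python3 - <<'E'
from h import *
w=snap('wrist','w24.png');s=snap('scene','s24.png')
i=s['img'][:,:,::-1];a=cv2.resize(i[170:270,290:370],(480,600),interpolation=cv2.INTER_CUBIC);b=cv2.resize(i[190:240,220:270],(300,300),interpolation=cv2.INTER_CUBIC)
c=cv2.imread('pics/ref.png');j=w['img'][:,:,::-1];d=cv2.resize(j[140:290,220:340],(300,300))
cv2.imwrite('pics/c24.png',np.hstack([a,np.vstack([b,d])]))
print(bot.get_obs()['eef_pos'])
E
python3 chk.py s25
```

```text
clock: 34.5
eef_pos: [0.4763, -0.2321, 0.3337]
tool_rot: [0.221, 0.975, -0.0, 0.001]
ft_force: [-0.1, 0.4, 0.1]
grip_width: 0.0853
[ 0.4762 -0.232   0.3323]
pan shift px 0.25 0.0 score 0.809
px per 10mm z,x,y [[-0.1, -2.05], [1.34, -0.88], [-1.85, -0.52]]
[ 0.4762 -0.232   0.332 ] [-0.8501 -0.6712  0.3073] [-0.0187  0.0209 -0.006 ] 0.08548770764781383 34.65
```

View pics/c24.png

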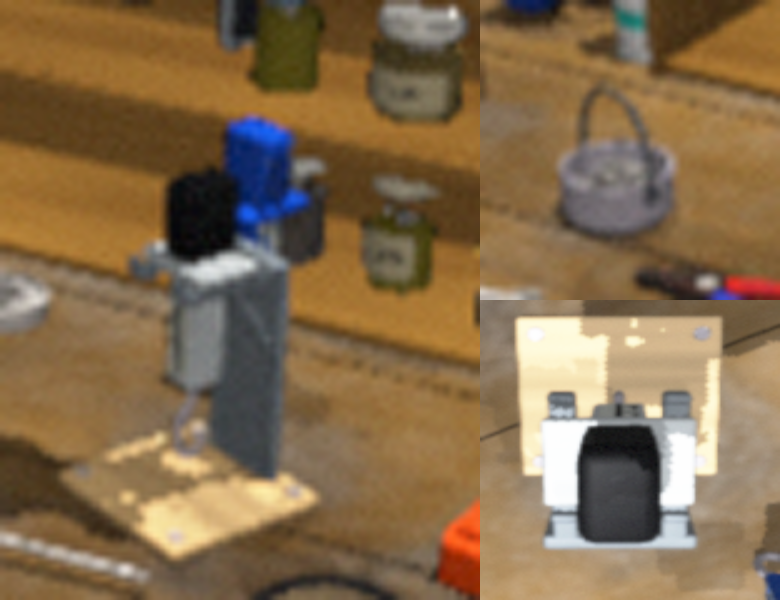

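The scale hangs home in the fork and the pan stands upright at its old place. Handing in.

```bash
python3 -c "
from workcell import bot
print(bot.job_done())"
```

```text
the job is handed in; nothing more can be done
None
```

The weighing was done as asked and handed in at about 34.7 s, within the 72 s limit. `job_done` gives no verdict, so the checks below are only my own.

- **Weighing:** I took the black-grip scale from the plywood stand, hooked the pan's bail from the robot side and raised it at about 10 mm/s. The pan cleared the bench by about 1 cm and hung level and still for about 2.7 s. The wrist force levelled off at about 2.7 N, so the pan weighs roughly 0.27 kg.
- **Set-down:** After lowering and unhooking, the scene camera showed the pan upright and within 0.25 px of its earlier picture, about 1–2 mm. That picture was taken with the hook already pulling lightly on the bail, before the pan left the bench.
- **Scale and other things:** The scale hangs in its fork as it did at the start, and the gripper is open and clear of it. I touched neither the blue scale, the yellow stand nor the other things. I did not check their positions against the first pictures.

**What disagreed:**
- **Lift height:** The template match showed only about 5–6 mm, probably skewed by background in the patch. The pan's bottom edge, its shadow and the force against the spring rate all pointed to about 1 cm.
- **Last position check:** It matched less well (score 0.81), because the hook and bail were in front of the pan in the reference picture.
- **First moves refused:** My first two move calls were refused because the rows lacked keys. Nothing moved.

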